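# Unload the warming cabinet and pile the knob blanks

## Robot

A 7-joint arm with a two-finger parallel gripper is mounted at the origin on a cart in front of the work surface, level with it; the furniture and walls round the work are solid. World frame = base frame: x ahead of the robot, y to its left, z up, the work surface at z = 0. Lengths are in m, angles in rad, forces in N, time in s.
With the tool pointing down it reaches from about 0.4 to 0.85 m from the base axis. Payload 10.4 kg.
Tool frame: the origin (TCP) lies midway between the tips of the shut fingers; the grasp point (between the pads) lies 19 mm behind it (manip.hold_point_z is the distance from the TCP to the grasp point, in m); z points along the fingers, y is the line along which they close (so a half turn about z gives the same grasp; the last joint's range is limited). The gripper opens to 85 mm and grips with 20 to 120 N. Pads are 22 mm wide; open, the fingers measure 114 mm over their backs; the gripper's body (76 mm by 85 mm) begins 54 mm behind the grasp point. The pads swing forward as they close: fully open they stand 13 mm farther back than shut.
Start: joints at [1.231, 0.332, -0.065, 1.46, 0.022, 1.35, -0.088], TCP at [0.195, -0.594, 0.231] pointing down, gripper open.
Joint ranges: [-2.6, 2.6], [-0.5, 2.12], [-1.47, 1.34], [0.16, 2.42], [-1.27, 4.41], [0.06, 2.06], [-2.6, 2.6]. Speed limits (rad/s): [2.22, 2.22, 2.79, 2.79, 3.14, 3.14, 3.14].

## Interface

Orientations are given as a unit quaternion [x, y, z, w].
In Python, from workcell import manip, eyes, job gives the robot as it stands.
- The arm moves only by the shell command python3 -m crank 'ROWS' [FORCE]. ROWS is JSON, a list that holds one entry, the list of rows, each a list of 7 numbers: the finger opening in cm, from 0 to 8.54, then the shift along the world's x, y, z in cm, then the turn, a rotation vector about the world's x, y, z in degrees. In form: [[[hand, x, y, z, ax, ay, az], ...]]. A call has 1 to 20 rows; each row shifts and turns the commanded pose from where the row before left it; what a row does not reach is not made up. A row lasts 1/8 s, in which the tool goes at most 62.5 mm and 10.7 degrees, less where a joint would pass 70% of its speed; a pose out of reach is approached as far as the arm can. A call with a gripper value outside its range is refused whole. The fingers move at their own pace and stop on an object; FORCE is the grip in N (left out, the last holds). Time passes only in rows, so rows that do not move let the fingers close. It gives the time, the measured TCP pose, the force, the opening and the grip force at its end, in the units of the state.
- manip.get_obs(): the state, without advancing time (a new reading comes with each control period).
- eyes.camera(name): name is "scene" or "top" or "wrist"; returns (picture, depth): 400x640x3 uint8, red, green, blue; 400x640 float32, m along the optical axis (not along the pixel's ray), 0 where there is no reading.
- eyes.camera_params(name): a dict with "fx", "fy", "cx", "cy" (pixels), "world_from_camera" (4x4, takes a point from camera to world coordinates); the wrist camera has in their place "hand_eye" (4x4, takes a point from camera to tool coordinates, whose origin is the TCP and whose axes are the flange's). Camera axes: x right, y down, z forward; pixel columns grow to the right and rows downward; lengths in m; the calibration is good to about 2 mm. The wrist camera is an equidistant fisheye: a pixel r from the principal point sees the ray r / f radians off the axis. A picture is of the moment at which its call begins: read the wrist's pose just before it. camera_params takes no time and is no camera call.
- job.hand_in(): hands the job in; it is judged then, once.
The state is a dict: "clock": time; "joint_pos": joint angles; "joint_velocities": joint speeds; "tau": joint torques, N m; "position": TCP position; "ee_rot": TCP orientation; "ft_force": force on the tool from outside, world axes, zero at the start; "torque": the same for the moment, N m; "grip_width": opening from 0.0 (shut) to 1.0 (fully open); "grasp_force": force on a finger pad.
Only numpy, scipy, OpenCV 4.12 (cv2) and the standard library are available. Lean on these libraries where they do the work, as an engineer would, in place of code of your own. Each camera call takes 0.05 s, during which the arm holds its last target. There are 200 camera calls.

## Task

Turn the heater knob of the warming cabinet fully anticlockwise to its off stop before you open anything; then slide the door over the batten tray fully past the other one, take out all the short turned knob blanks and pile them pyramid-fashion in the cradle, each lying saddled in a gap between two of the layer below, parallel with them and midway along them. Leave the cabinet with both doors fully shut and the heater off, and leave the row of long rounds already in the cradle, and the wax tin and sanding block in the other half of the cabinet, where they are.

Things in the scene. Friction and masses are not known exactly. Their poses are not given: they have to be found in the camera images.
- cabinet: Low plywood warming cabinet, fixed on the bench. Origin: underside, midway between its two halves; x to its back, y to its left end. Carcass x +-126, y +-166 mm. Front and back walls with the aluminium door tracks are 69 mm high (inner faces x = +-114), end walls 49 mm (inner faces y = +-154). Two bypass doors lie flat on it as lid. Grey heater panel, 49 mm high, at y 166 to 232.
- door_left (a joint): Left door, wooden frame with clear pane, 162 mm wide, 7 mm thick, in the LOWER track (top at z = 58 mm). 0 = shut over the left half (cabinet y -8 to 154); grows as it slides right (-y) beneath the right door to the stop at 0.131 m, leaving y 23 to 154 open. Stays where left; about 2 N moves it.
- door_left_pull (a point): Middle of the top edge of the left door's pull, a wooden batten 90 mm long (cabinet x), 10 mm thick (y), standing 20 mm up along the door's outer (left) edge: top at z = 78 mm. Moves with the door. Fully open, the right door's edge (z 60 to 67 mm) lies 4 mm to its right, so keep fingers above 70 mm there.
- door_right (a joint): Right door, same make, in the UPPER track (top at z = 67 mm). 0 = shut over the right half (cabinet y -154 to 8); grows as it slides left (+y) above the left door to the stop at 0.131 m, leaving y -154 to -23 open. Stays where left; about 2 N moves it.
- door_right_pull (a point): Middle of the top edge of the right door's pull: the same batten (90 x 10 mm, 20 mm high, long in cabinet x) standing on the door 55 mm from its inner edge: top at z = 87 mm. Moves with the door.
- heat_knob (a joint): Heater knob on the panel. 0 = off, the anticlockwise end stop seen from above; grows clockwise to 4.5 rad. Light friction (about 0.05 N m); stays where it is left. To its left a bench lamp stands on the bench (foot about 0.36 m ahead of and 0.43 m left of the robot, jointed arm leaning towards the back left corner of the cabinet, up to 0.45 m high): keep the arm clear of it.
- heat_knob_grip (a point): On the knob's upright axis at the height to grip, 86 mm above the bench. The bar of the knob is 40 mm long, 14 mm thick, its top 7 mm above this point; it lies along this point's own x axis, which turns with the knob. The dial under it is 42 mm wide, its top 23 mm below this point.
- batten_tray: Wooden tray 200 x 130 mm fixed on the floor of one half of the cabinet, left or right by chance: its centre is at cabinet y = +88 or -88 mm. Four round battens along x (tops 13.5 mm above the tray's underside) and low cross stops (11 mm) part it into 2 x 3 places, 92 mm apart in x and 42 mm in y, a blank in most. Origin: centre of underside; axes as the cabinet's.
- cradle: Wooden stacking cradle, fixed: board 120 (x) x 176 (y) x 10 mm, two end boards 72 mm high (inner faces y = +-76). Origin: centre of underside; x = direction of the blanks' axes. Centre of a blank saddled in the second layer: x = 0, y = -37, 0 or 37, z = 55.5 mm in this frame; in the third layer, on two neighbours of the second: x = 0, y = -18.5 or 18.5, z = 84 mm; on top of these: y = 0, z = 112.5 mm.
- blank_1: Turned beech knob blank, a plain round 34 mm in diameter and 56 mm long, about 45 g. Origin: its centre; x = its axis (it may be rolled about it). Starts lying in the batten tray with its axis along cabinet x, centre 31 mm above the bench; may be absent.
- blank_2: Turned beech knob blank, a plain round 34 mm in diameter and 56 mm long, about 45 g. Origin: its centre; x = its axis (it may be rolled about it). Starts lying in the batten tray with its axis along cabinet x, centre 31 mm above the bench; may be absent.
- blank_3: Turned beech knob blank, a plain round 34 mm in diameter and 56 mm long, about 45 g. Origin: its centre; x = its axis (it may be rolled about it). Starts lying in the batten tray with its axis along cabinet x, centre 31 mm above the bench; may be absent.
- blank_4: Turned beech knob blank, a plain round 34 mm in diameter and 56 mm long, about 45 g. Origin: its centre; x = its axis (it may be rolled about it). Starts lying in the batten tray with its axis along cabinet x, centre 31 mm above the bench; may be absent.
- blank_5: Turned beech knob blank, a plain round 34 mm in diameter and 56 mm long, about 45 g. Origin: its centre; x = its axis (it may be rolled about it). Starts lying in the batten tray with its axis along cabinet x, centre 31 mm above the bench; may be absent.
- blank_6: Turned beech knob blank, a plain round 34 mm in diameter and 56 mm long, about 45 g. Origin: its centre; x = its axis (it may be rolled about it). Starts lying in the batten tray with its axis along cabinet x, centre 31 mm above the bench; may be absent.
- row_1: Long turned round (34 mm in diameter, 130 mm long) already lying in the cradle, number 1 of the bottom row of four (37 mm apart, counted from the cradle's -y end), centre 27 mm above the bench. Origin: its centre; x = its axis.
- row_2: Long turned round (34 mm in diameter, 130 mm long) already lying in the cradle, number 2 of the bottom row of four (37 mm apart, counted from the cradle's -y end), centre 27 mm above the bench. Origin: its centre; x = its axis.
- row_3: Long turned round (34 mm in diameter, 130 mm long) already lying in the cradle, number 3 of the bottom row of four (37 mm apart, counted from the cradle's -y end), centre 27 mm above the bench. Origin: its centre; x = its axis.
- row_4: Long turned round (34 mm in diameter, 130 mm long) already lying in the cradle, number 4 of the bottom row of four (37 mm apart, counted from the cradle's -y end), centre 27 mm above the bench. Origin: its centre; x = its axis.
- wax_tin: Round wax tin, 78 mm wide, 34 mm high, on the plain tray in the other half of the cabinet; leave it. Origin: underside.
- sanding_block: Sanding block 70 x 110 x 31 mm on the plain tray in the other half of the cabinet; leave it. Origin: underside.

How it is judged:
On the way, in this order (a step that is already met when the one before it is completed fails the run):
1. the heater knob is turned to its off stop, both doors still shut (value of joint heat_knob below 0.08 rad and value of joint each of door_left, door_right below 0.015 m), for 0.2 s.
2. the door over the batten tray is slid at least 120 mm behind or over the other one (((y of batten_tray in the frame of cabinet above 0 m and value of joint door_left above 0.12 m) or (not (y of batten_tray in the frame of cabinet above 0 m) and value of joint door_right above 0.12 m))), for 0.2 s.
At the end, for the whole second after the job is handed in: every blank present rests saddled above the first row: centre within 10 mm (x), 9 mm (y), 6 mm (z) of a place named for the cradle, axis within 0.15 rad of its x; first row moved under 15 mm; both doors shut within 8 mm; knob within 0.08 rad of off (x of blank_1 in the frame of cradle between -0.01 and 0.01 m and ((y of blank_1 in the frame of cradle between -0.046 and -0.028 m and z of blank_1 in the frame of cradle between 0.0495 and 0.0615 m) or (y of blank_1 in the frame of cradle between -0.009 and 0.009 m and z of blank_1 in the frame of cradle between 0.0495 and 0.0615 m) or (y of blank_1 in the frame of cradle between 0.028 and 0.046 m and z of blank_1 in the frame of cradle between 0.0495 and 0.0615 m) or (y of blank_1 in the frame of cradle between -0.0275 and -0.0095 m and z of blank_1 in the frame of cradle between 0.078 and 0.09 m) or (y of blank_1 in the frame of cradle between 0.0095 and 0.0275 m and z of blank_1 in the frame of cradle between 0.078 and 0.09 m) or (y of blank_1 in the frame of cradle between -0.009 and 0.009 m and z of blank_1 in the frame of cradle between 0.1065 and 0.1185 m)) and angle between the x axis of each of blank_1, blank_2, blank_3, blank_4, blank_5, blank_6 and the x axis of cradle, either way round below 0.15 rad and linear speed of each of blank_1, blank_2, blank_3, blank_4, blank_5, blank_6 below 0.02 m/s and x of blank_2 in the frame of cradle between -0.01 and 0.01 m and ((y of blank_2 in the frame of cradle between -0.046 and -0.028 m and z of blank_2 in the frame of cradle between 0.0495 and 0.0615 m) or (y of blank_2 in the frame of cradle between -0.009 and 0.009 m and z of blank_2 in the frame of cradle between 0.0495 and 0.0615 m) or (y of blank_2 in the frame of cradle between 0.028 and 0.046 m and z of blank_2 in the frame of cradle between 0.0495 and 0.0615 m) or (y of blank_2 in the frame of cradle between -0.0275 and -0.0095 m and z of blank_2 in the frame of cradle between 0.078 and 0.09 m) or (y of blank_2 in the frame of cradle between 0.0095 and 0.0275 m and z of blank_2 in the frame of cradle between 0.078 and 0.09 m) or (y of blank_2 in the frame of cradle between -0.009 and 0.009 m and z of blank_2 in the frame of cradle between 0.1065 and 0.1185 m)) and x of blank_3 in the frame of cradle between -0.01 and 0.01 m and ((y of blank_3 in the frame of cradle between -0.046 and -0.028 m and z of blank_3 in the frame of cradle between 0.0495 and 0.0615 m) or (y of blank_3 in the frame of cradle between -0.009 and 0.009 m and z of blank_3 in the frame of cradle between 0.0495 and 0.0615 m) or (y of blank_3 in the frame of cradle between 0.028 and 0.046 m and z of blank_3 in the frame of cradle between 0.0495 and 0.0615 m) or (y of blank_3 in the frame of cradle between -0.0275 and -0.0095 m and z of blank_3 in the frame of cradle between 0.078 and 0.09 m) or (y of blank_3 in the frame of cradle between 0.0095 and 0.0275 m and z of blank_3 in the frame of cradle between 0.078 and 0.09 m) or (y of blank_3 in the frame of cradle between -0.009 and 0.009 m and z of blank_3 in the frame of cradle between 0.1065 and 0.1185 m)) and x of blank_4 in the frame of cradle between -0.01 and 0.01 m and ((y of blank_4 in the frame of cradle between -0.046 and -0.028 m and z of blank_4 in the frame of cradle between 0.0495 and 0.0615 m) or (y of blank_4 in the frame of cradle between -0.009 and 0.009 m and z of blank_4 in the frame of cradle between 0.0495 and 0.0615 m) or (y of blank_4 in the frame of cradle between 0.028 and 0.046 m and z of blank_4 in the frame of cradle between 0.0495 and 0.0615 m) or (y of blank_4 in the frame of cradle between -0.0275 and -0.0095 m and z of blank_4 in the frame of cradle between 0.078 and 0.09 m) or (y of blank_4 in the frame of cradle between 0.0095 and 0.0275 m and z of blank_4 in the frame of cradle between 0.078 and 0.09 m) or (y of blank_4 in the frame of cradle between -0.009 and 0.009 m and z of blank_4 in the frame of cradle between 0.1065 and 0.1185 m)) and x of blank_5 in the frame of cradle between -0.01 and 0.01 m and ((y of blank_5 in the frame of cradle between -0.046 and -0.028 m and z of blank_5 in the frame of cradle between 0.0495 and 0.0615 m) or (y of blank_5 in the frame of cradle between -0.009 and 0.009 m and z of blank_5 in the frame of cradle between 0.0495 and 0.0615 m) or (y of blank_5 in the frame of cradle between 0.028 and 0.046 m and z of blank_5 in the frame of cradle between 0.0495 and 0.0615 m) or (y of blank_5 in the frame of cradle between -0.0275 and -0.0095 m and z of blank_5 in the frame of cradle between 0.078 and 0.09 m) or (y of blank_5 in the frame of cradle between 0.0095 and 0.0275 m and z of blank_5 in the frame of cradle between 0.078 and 0.09 m) or (y of blank_5 in the frame of cradle between -0.009 and 0.009 m and z of blank_5 in the frame of cradle between 0.1065 and 0.1185 m)) and x of blank_6 in the frame of cradle between -0.01 and 0.01 m and ((y of blank_6 in the frame of cradle between -0.046 and -0.028 m and z of blank_6 in the frame of cradle between 0.0495 and 0.0615 m) or (y of blank_6 in the frame of cradle between -0.009 and 0.009 m and z of blank_6 in the frame of cradle between 0.0495 and 0.0615 m) or (y of blank_6 in the frame of cradle between 0.028 and 0.046 m and z of blank_6 in the frame of cradle between 0.0495 and 0.0615 m) or (y of blank_6 in the frame of cradle between -0.0275 and -0.0095 m and z of blank_6 in the frame of cradle between 0.078 and 0.09 m) or (y of blank_6 in the frame of cradle between 0.0095 and 0.0275 m and z of blank_6 in the frame of cradle between 0.078 and 0.09 m) or (y of blank_6 in the frame of cradle between -0.009 and 0.009 m and z of blank_6 in the frame of cradle between 0.1065 and 0.1185 m)) and distance of each of row_1, row_2, row_3, row_4 from where it was at the start of the episode below 0.015 m and value of joint each of door_left, door_right below 0.008 m and value of joint heat_knob below 0.08 rad); the robot touches nothing.
It fails at once if a door is opened (more than 30 mm) while the heater is on (knob more than 0.2 rad from off) (value of joint any of door_left, door_right above 0.03 m and value of joint heat_knob above 0.2 rad).
It fails at once if a bystander in the cabinet (wax tin or sanding block) is shifted more than 40 mm (distance of any of wax_tin, sanding_block from where it was at the start of the episode above 0.04 m).
Of blank_1, blank_2, blank_3, blank_4, blank_5, blank_6 only 4 to 6 are there at a start; the rules pass over those that are not, and their reading is None.
At some moment in a run one of blank_1, blank_2, blank_3, blank_4, blank_5, blank_6 may be knocked a few centimetres aside while the robot is not near it.
Once in a run the grip may slacken for a moment while it holds something.
It also fails if it takes over 210 s, if anything falls off the work surface, if the arm or the gripper's body presses on something with over 40 N, if the wrist force passes 120 N, or if a joint passes its speed limit or range.

## Working session

There is one attempt and no reset: what is moved stays moved. The work goes in short steps, Python scripts to look and compute and a shell command to move; the robot and the scene stay as the last step left them, time stands still between calls to the robot, and variables do not carry over. Pictures are saved under pics/ and viewed, at most 14 in all, crops included, and the job is handed in when it is done.

```bash
ls; mkdir -p pics; cat > h.py <<'E'
import numpy as np, cv2
from workcell import manip, eyes, job
from scipy.spatial.transform import Rotation as R
def cloud(name):
    im,d=eyes.camera(name); p=eyes.camera_params(name)
    v,u=np.mgrid[0:400,0:640]
    P=np.stack([(u-p['cx'])/p['fx']*d,(v-p['cy'])/p['fy']*d,d],-1)
    T=np.array(p['world_from_camera']); W=P@T[:3,:3].T+T[:3,3]
    W[d==0]=np.nan
    return im,d,W
def save(im,n): cv2.imwrite('pics/'+n+'.png',im[...,::-1])
E
python3 - <<'E'
from h import *
im,d,W=cloud('top'); np.savez('top0',im=im,W=W); save(im,'top0')
im2,d,W2=cloud('scene'); np.savez('sc0',im=im2,W=W2); save(im2,'sc0')
print(manip.get_obs(), manip.hold_point_z)
for n in('top','scene'): print(np.round(eyes.camera_params(n)['world_from_camera'],3), eyes.camera_params(n)['fx'])
print(np.round(eyes.camera_params('wrist')['hand_eye'],3))
E
```

```text
pics
{'clock': 0.1, 'joint_pos': array([ 1.23138442,  0.33281092, -0.06469123,  1.46088783,  0.02156725,
        1.34991759, -0.0884775 ]), 'joint_velocities': array([-0.00102604, -0.00084558, -0.00171183, -0.00103467,  0.00051959,
       -0.00107058, -0.00029169]), 'tau': array([ 4.67663267e-04, -6.26745987e+01,  4.84150287e-02, -3.92434001e+01,
        1.63134380e-02,  6.76294687e-03,  5.54078485e-05]), 'position': array([ 0.19460158, -0.5935563 ,  0.23057951]), 'ee_rot': array([ 9.87477652e-01,  1.57757553e-01, -1.21166619e-04, -6.53843140e-04]), 'ft_force': array([ 0.18952184,  0.15764332, -0.12443771]), 'torque': array([-0.00314007,  0.03125935,  0.06405598]), 'grasp_force': 0.0, 'grip_width': 0.9987479123074071} 0.0187
[[-0.01  -0.981  0.196  0.359]
 [-1.     0.013  0.015 -0.089]
 [-0.017 -0.196 -0.981  1.037]
 [ 0.     0.     0.     1.   ]] 387.66753671965546
[[-0.865 -0.233  0.445  0.164]
 [-0.502  0.364 -0.785  0.583]
 [ 0.021 -0.902 -0.432  0.47 ]
 [ 0.     0.     0.     1.   ]] 385.9644276197523
[[ 0.    -0.953 -0.302  0.076]
 [ 1.     0.    -0.001  0.   ]
 [ 0.001 -0.302  0.953 -0.142]
 [ 0.     0.     0.     1.   ]]
```

View pics/top0.png

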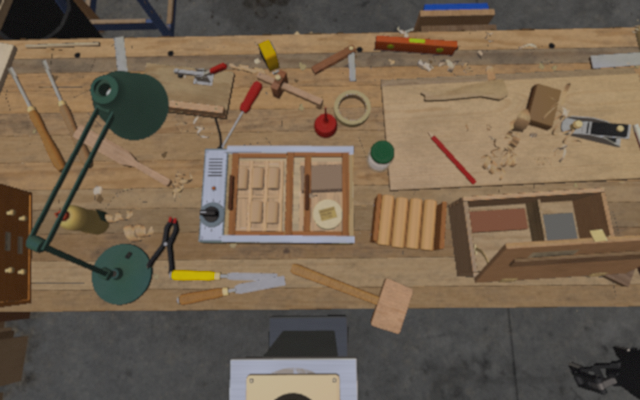

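View pics/sc0.png

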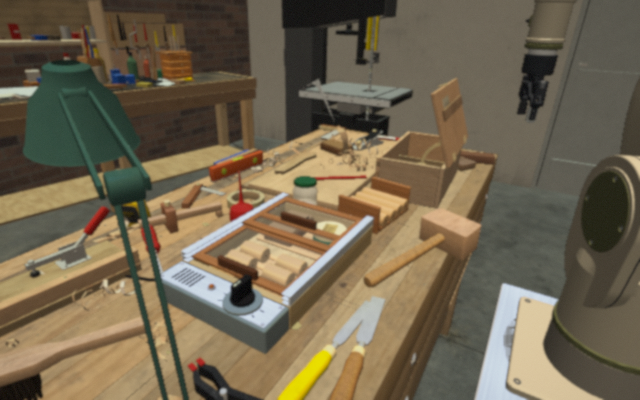

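Top view: left half (cols 235–285) holds the tray with 5 blanks. There are three at the back (rows ~177) and two at the front (~212, the two columns nearest the middle). The knob is at (212,213) and the cradle at (408,222) with 4 rounds. Next I'll measure the poses.

```bash
python3 - <<'E'
from h import *
z=np.load('top0.npz'); im=z['im']; W=z['W']; Z=W[...,2]
def rect(m,n):
    p=W[m][:,:2].astype(np.float32); r=cv2.minAreaRect(p*1000); print(n,m.sum(),np.round(r[0],1),np.round(r[1],1),round(r[2],2),'z',np.round(np.percentile(W[m][:,2],[5,50,95]),4)); return r
def box(u0,u1,v0,v1):
    m=np.zeros(Z.shape,bool); m[v0:v1,u0:u1]=1; return m
B=box(195,362,140,250)
m=B&(Z>.062)&(Z<.075); m=cv2.morphologyEx(m.astype(np.uint8),cv2.MORPH_OPEN,np.ones((3,3)))>0
r=rect(m,'tracks')
hsv=cv2.cvtColor(im,cv2.COLOR_RGB2HSV)
g=B&(hsv[...,1]<60)&(hsv[...,2]>90)&(Z>.03)
n,l,s,c=cv2.connectedComponentsWithStats(g.astype(np.uint8))
for i in range(1,n):
    if s[i,4]>30: print(s[i]); rect(l==i,'grey%d'%i)
k=box(195,230,200,228)&(Z>.08)&(Z<.1); rect(k,'knob')
k=box(195,230,200,228)&(Z>.057)&(Z<.07); rect(k,'dial')
C=box(366,450,185,255)
m=C&(Z>.064)&(Z<.08); n,l,s,c=cv2.connectedComponentsWithStats(m.astype(np.uint8))
for i in range(1,n):
    if s[i,4]>10: rect(l==i,'end%d'%i)
rect(m,'cradle')
m=C&(Z>.037)&(Z<.05); n,l,s,c=cv2.connectedComponentsWithStats(m.astype(np.uint8))
for i in range(1,n):
    if s[i,4]>10: rect(l==i,'row%d'%i)
T=box(228,290,155,235)
m=T&(Z>.038)&(Z<.05); print(m.sum())
# pulls
m=B&(Z>.072)&(Z<.095)&~box(195,230,195,232); n,l,s,c=cv2.connectedComponentsWithStats(m.astype(np.uint8))
for i in range(1,n):
    if s[i,4]>10: print(s[i]); rect(l==i,'pull%d'%i)
big=cv2.resize(im[140:255,190:450],None,fx=3,fy=3,interpolation=cv2.INTER_CUBIC); save(big,'crop0')
for n in ('wrist',):print({k:v for k,v in eyes.camera_params(n).items() if k!='hand_eye'})
E
```

```text
tracks 5724 [562.4   6.1] [331.3 252.8] 88.96 z [0.0627 0.0659 0.0699]
[ 198  146  156   98 4041]
grey1 4041 [563.   38.7] [397.  252.9] 88.96 z [0.0462 0.0551 0.0702]
[314 200  28  27 283]
grey2 283 [508.6 -94.7] [65.2 65.4] 44.27 z [0.0612 0.064  0.0669]
knob 100 [510.2 204.9] [39.9 13. ] 89.31 z [0.087  0.0917 0.0946]
dial 146 [510.2 192.6] [80.2 54.6] 81.6 z [0.0572 0.0614 0.0661]
end1 230 [ 497.2 -217.8] [ 12.5 117.4] 82.02 z [0.0672 0.0706 0.0739]
end2 247 [ 474.6 -380.1] [ 12.9 119.3] 82.12 z [0.0666 0.0708 0.0738]
cradle 477 [ 486. -299.] [176.6 119.3] 82.02 z [0.0667 0.0708 0.0738]
row1 503 [ 494.4 -242.8] [ 29.6 130.4] 81.93 z [0.0376 0.0416 0.0454]
row3 499 [ 487.3 -280.1] [ 28.8 130.2] 81.8 z [0.0376 0.0416 0.0456]
row4 505 [ 483.7 -317. ] [ 28.9 129.6] 82.5 z [0.0376 0.0417 0.0455]
row5 508 [ 480.5 -353.8] [ 28.6 130.4] 82.28 z [0.0376 0.0418 0.0455]
row6 66 [ 474.3 -374.5] [  3.2 115.6] 83.02 z [0.0379 0.0436 0.0491]
78
[228 175   5  35 104]
pull12 104 [565.2 154. ] [10.5 88.2] 89.26 z [0.0732 0.0765 0.0795]
[304 175  13  36 175]
pull13 175 [559.7 -51.8] [29.7 88.5] 87.39 z [0.0768 0.0849 0.0882]
{'fx': 309.70691628693146, 'fy': 309.70691628693146, 'cx': 319.055795836075, 'cy': 202.18987283939433}
```

View pics/crop0.png

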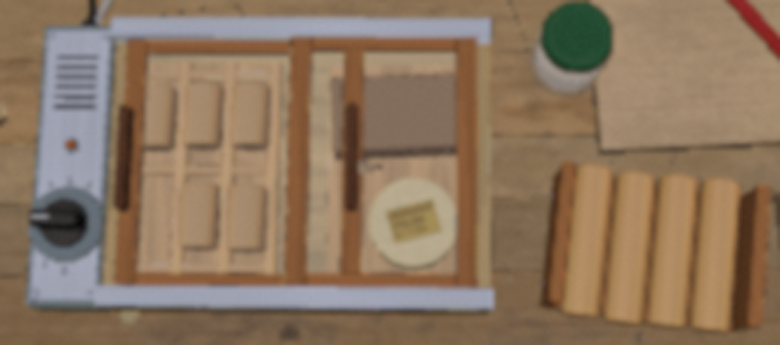

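Crop: the knob bar lies along the world y direction with its white pointer at (30,217), i.e. to the left. Cradle and cabinet edges are clear. Now I'll check the obstacles, then go over the knob.

```bash
python3 - <<'E'
from h import *
z=np.load('top0.npz'); W=z['W'].reshape(-1,3); W=W[np.isfinite(W[:,0])]
def ext(m,n): print(n,np.round(W[m].min(0),3),np.round(W[m].max(0),3))
ok=(W[:,0]>.3)&(W[:,0]<.9)
for zz in (.1,.15,.2,.25,.3,.35,.4):
    m=ok&(W[:,2]>zz)&(W[:,2]<zz+.05)
    for n,q in (('L',W[:,1]>.2),('R',W[:,1]<-.1)):
        if (m&q).sum()>5: ext(m&q,f'{n}{zz}')
p=eyes.camera_params('top');T=np.array(p['world_from_camera'])
r=T[:3,:3]@[(211.8-p['cx'])/p['fx'],(214-p['cy'])/p['fy'],1]; t=(.052-T[2,3])/r[2]; print('dial',T[:3,3]+t*r)
E
python3 -m crank '[[[8.5,0,0,3,0,0,0],[8.5,2,2,4,0,0,10],[8.5,4,4,2,0,0,10],[8.5,4,4,0,0,0,10],[8.5,4,4,0,0,0,10],[8.5,4,4,0,0,0,10],[8.5,3,5,0,0,0,10],[8.5,2,5,0,0,0,10],[8.5,2,5,0,0,0,2],[8.5,1,5,0,0,0,0],[8.5,1,5,0,0,0,0],[8.5,0,5,0,0,0,0],[8.5,0,5,0,0,0,0],[8.5,0,5,0,0,0,0],[8.5,0,5,0,0,0,0]]]'
```

```text
L0.1 [0.303 0.432 0.1  ] [0.58  0.697 0.15 ]
R0.1 [ 0.335 -0.768  0.1  ] [ 0.746 -0.415  0.15 ]
L0.15 [0.368 0.427 0.15 ] [0.509 0.539 0.199]
R0.15 [ 0.342 -0.766  0.15 ] [ 0.743 -0.422  0.2  ]
L0.2 [0.378 0.423 0.202] [0.404 0.442 0.25 ]
R0.2 [ 0.361 -0.743  0.2  ] [ 0.386 -0.421  0.25 ]
L0.25 [0.387 0.287 0.25 ] [0.644 0.435 0.3  ]
R0.25 [ 0.372 -0.707  0.25 ] [ 0.409 -0.42   0.3  ]
L0.3 [0.397 0.225 0.3  ] [0.764 0.432 0.35 ]
R0.3 [ 0.397 -0.671  0.3  ] [ 0.434 -0.419  0.316]
L0.35 [0.4   0.239 0.35 ] [0.743 0.44  0.4  ]
L0.4 [0.654 0.269 0.4  ] [0.712 0.327 0.417]
dial [0.51248792 0.20362545 0.052     ]
clock: 1.98
position: [0.4643, 0.0377, 0.3212]
ee_rot: [0.706, 0.708, -0.0, 0.0]
ft_force: [0.6, 0.5, 0.3]
grip_width: 0.996
grasp_force: 0.0
```

```bash
cat >> h.py <<'E'
def wcloud():
    o=manip.get_obs(); im,d=eyes.camera('wrist'); p=eyes.camera_params('wrist')
    v,u=np.mgrid[0:400,0:640]; a=(u-p['cx'])/p['fx']; b=(v-p['cy'])/p['fy']; th=np.hypot(a,b)+1e-9
    ray=np.stack([a/th*np.tan(th),b/th*np.tan(th),np.ones_like(a)],-1)
    E=np.array(p['hand_eye']); Rt=R.from_quat(o['ee_rot']).as_matrix()
    C=Rt@E[:3,3]+o['position']; D=ray@(Rt@E[:3,:3]).T
    W=D*d[...,None]+C; W[d==0]=np.nan
    return im,d,W,C,D
def plane(C,D,u,v,z):
    r=D[int(round(v)),int(round(u))]; return C+r*(z-C[2])/r[2]
E
python3 -m crank '[[[8.5,1.2,4.2,-3,0,0,0],[8.5,1.2,4.2,-3,0,0,0],[8.5,1.2,4.2,-3,0,0,0],[8.5,1.1,4.1,-3,0,0,0],[8.5,0,0,0,0,0,0],[8.5,0,0,0,0,0,0]]]'
python3 - <<'E'
from h import *
im,d,W,C,D=wcloud(); save(im,'w1'); Z=W[...,2]
m=(Z>.085)&(Z<.1)&(abs(W[...,0]-.511)<.04)&(abs(W[...,1]-.205)<.04)
print(m.sum(), np.round(cv2.minAreaRect((W[m][:,:2]*1000).astype(np.float32)),1) if 0 else cv2.minAreaRect((W[m][:,:2]*1000).astype(np.float32)))
print(np.argwhere(m).mean(0))
E
```

```text
clock: 2.72
position: [0.5117, 0.2027, 0.2013]
ee_rot: [0.706, 0.708, -0.0, -0.0]
ft_force: [1.1, -0.5, 1.1]
grip_width: 0.998
grasp_force: 0.0
736 ((510.9857177734375, 207.0537109375), (39.57712936401367, 13.538457870483398), 89.84453582763672)
[193.11141304 319.71059783]
```

View pics/w1.png

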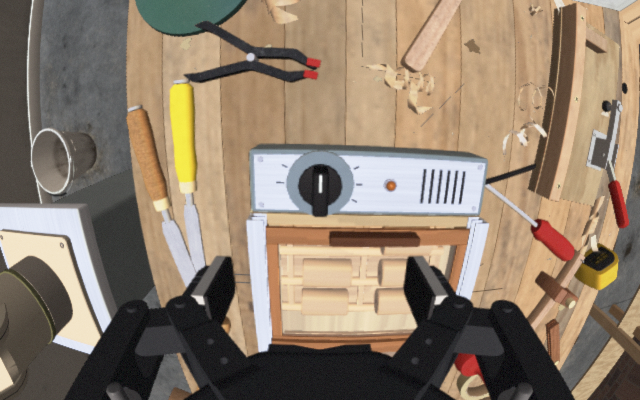

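Wrist view: the bar is upright at (320,190) with its white mark upward (+y). The dial is clear, and the measurements agree: (511, 206), bar along y. I'll descend and grip.

```bash
python3 -m crank '[[[8.5,0,0.2,-5,0,0,0],[5,0,0.1,-4,0,0,0],[5,0,0,-4.1,0,0,0],[5,0,0,0,0,0,0],[0,0,0,0,0,0,0],[0,0,0,0,0,0,0],[0,0,0,0,0,0,0],[0,0,0,0,0,0,0],[0,0,0,0,0,0,0]]]' 40; python3 -c "
from h import *
o=manip.get_obs();print(o['joint_pos'],o['torque'],o['grip_width']*85)"
```

```text
clock: 3.9
position: [0.5125, 0.2063, 0.0726]
ee_rot: [0.706, 0.708, 0.001, 0.001]
ft_force: [-3.7, -2.9, 10.1]
grip_width: 0.156
grasp_force: 39.4
[ 0.2233869   0.44952861 -0.83019844  1.79702743  0.37820824  1.05970095
 -0.74341795] [-0.49732916  0.98542064  0.02975486] 13.232296586153332
```

```bash
python3 -m crank '[[[0,0,0,0.3,0,0,0],[0,0,0,0,0,0,10],[0,0,0,0,0,0,10],[0,0,0,0,0,0,10],[0,0,0,0,0,0,10],[0,0,0,0,0,0,0]]]' 50; python3 -c "
from h import *
o=manip.get_obs();print(o['joint_pos'],o['torque'],o['grip_width']*85,R.from_quat(o['ee_rot']).as_matrix()[:2,0])"
```

```text
clock: 4.65
position: [0.5124, 0.2063, 0.073]
ee_rot: [0.42, 0.907, 0.001, 0.0]
ft_force: [8.2, 5.1, -19.6]
grip_width: 0.149
grasp_force: 52.0
[ 0.3225962   0.50303431 -0.96387453  1.79247465  0.46197999  1.08951851
 -0.10058928] [ 1.1683586  -1.77952004  0.04642484] 12.686968514505974 [-0.64655186  0.76286971]
```

```bash
python3 -m crank '[[[0,0,0,-0.2,0,0,10],[0,0,0,0,0,0,10],[0,0,0,0,0,0,10],[0,0,0,0,0,0,10],[0,0,0,0,0,0,0]]]' 50; python3 -c "
from h import *
o=manip.get_obs();print(o['joint_pos'],o['torque'],o['grip_width']*85,R.from_quat(o['ee_rot']).as_matrix()[:2,0])"
python3 -m crank '[[[0,0,0,0,0,0,10],[0,0,0,0,0,0,10],[0,0,0,0,0,0,10],[0,0,0,0,0,0,10],[0,0,0,0,0,0,0]]]' 50; python3 -c "
from h import *
o=manip.get_obs();print(o['joint_pos'],o['torque'],o['grip_width']*85,R.from_quat(o['ee_rot']).as_matrix()[:2,0])"
```

```text
clock: 5.28
position: [0.5127, 0.2065, 0.0728]
ee_rot: [0.086, 0.996, 0.001, 0.001]
ft_force: [-0.1, 0.1, 6.6]
grip_width: 0.151
grasp_force: 55.5
[ 0.41024286  0.57484777 -1.09735889  1.78853872  0.56431329  1.1315264
  0.5236987 ] [0.03644069 0.1303779  0.07650146] 12.831723244436883 [-0.98509417  0.17200735]
clock: 5.9
position: [0.5127, 0.2066, 0.073]
ee_rot: [-0.248, 0.969, 0.004, -0.001]
ft_force: [-6.6, 9.2, 9.8]
grip_width: 0.156
grasp_force: 424.4
[ 0.48627353  0.66484075 -1.22415126  1.78268339  0.6670156   1.18775406
  1.13325444] [  2.1316598    2.2161888  -12.96077584] 13.263774457347605 [-0.87667341 -0.48108595]
```

```bash
python3 -m crank '[[[5,0,0,0,0,0,0],[5,0,0,0,0,0,0],[5,0,0,5,0,0,0],[5,0,0,4,0,0,0],[5,0,0,0,0,0,0]]]'; python3 - <<'E'
from h import *
im,d,W,C,D=wcloud(); save(im,'w2'); Z=W[...,2]
m=(Z>.085)&(Z<.1)&(abs(W[...,0]-.511)<.04)&(abs(W[...,1]-.205)<.04)
print(m.sum(), cv2.minAreaRect((W[m][:,:2]*1000).astype(np.float32)))
o=manip.get_obs();x=R.from_quat(o['ee_rot']).as_matrix()[:2,0];print(np.degrees(np.arctan2(x[1],x[0]))%360,o['joint_pos'])
E
```

```text
clock: 6.52
position: [0.5131, 0.2069, 0.1643]
ee_rot: [-0.259, 0.966, -0.0, 0.002]
ft_force: [0.1, 0.1, -0.6]
grip_width: 0.586
grasp_force: 0.0
1004 ((510.16253662109375, 206.13018798828125), (14.750128746032715, 39.5479736328125), 88.30309295654297)
210.07402121408376 [ 0.55168517  0.5728266  -1.32522403  1.70055291  0.57444708  1.32768073
  1.21288635]
```

View pics/w2.png

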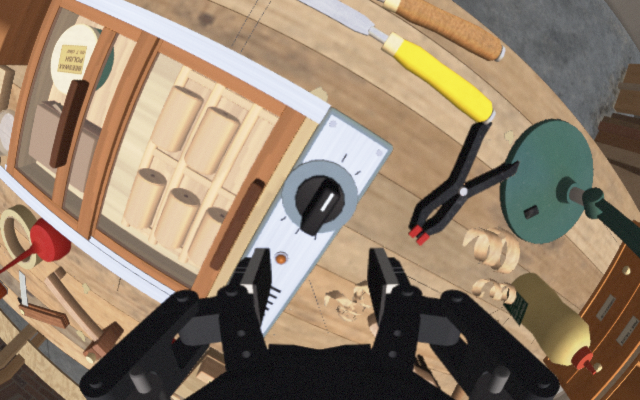

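View: the bar now points along −x, 178.3° against the cabinet's 179°. With the 13 N·m stop torque, that means the knob is at the off stop. Five blanks are visible. Next I'll grip the left door's pull.

```bash
python3 -m crank '[[[4,1.3,-1.3,0,0,0,-8],[4,1.3,-1.3,0,0,0,-8],[4,1.3,-1.3,0,0,0,-8],[4,1.3,-1.3,0,0,0,-7],[4,0,0,-4,0,0,0],[4,0,0,-3,0,0,0],[4,0,0,0,0,0,0]]]'; python3 - <<'E'
from h import *
im,d,W,C,D=wcloud(); save(im,'w3'); Z=W[...,2]
m=(Z>.072)&(Z<.084)&(abs(W[...,0]-.565)<.06)&(abs(W[...,1]-.154)<.015)
print(m.sum(), cv2.minAreaRect((W[m][:,:2]*1000).astype(np.float32)),np.percentile(Z[m],[5,50,95]))
o=manip.get_obs();x=R.from_quat(o['ee_rot']).as_matrix()[:2,0];print(np.degrees(np.arctan2(x[1],x[0]))%360,o['joint_pos'])
E
```

```text
clock: 7.45
position: [0.562, 0.1532, 0.0886]
ee_rot: [0.008, 1.0, -0.001, -0.002]
ft_force: [0.7, 0.7, 0.6]
grip_width: 0.464
grasp_force: 0.0
2589 ((564.8080444335938, 154.5776824951172), (10.429265975952148, 90.85359954833984), 88.85960388183594) [0.07476502 0.07690967 0.07796785]
179.15132213344825 [ 0.49561653  0.63171066 -1.11041778  1.68875985  0.60032775  1.20928027
  0.79288646]
```

```bash
python3 -m crank '[[[4,0.2,0.1,-1.6,0,0,0],[1,0,0,0,0,0,0],[0,0,0,0,0,0,0],[0,0,0,0,0,0,0],[0,0,0,0,0,0,0]]]' 30
python3 -m crank '[[[0,0,-1,0,0,0,0],[0,-0.05,-2,0,0,0,0],[0,-0.04,-2,0,0,0,0],[0,-0.04,-2,0,0,0,0],[0,-0.04,-2,0,0,0,0],[0,-0.04,-2,0,0,0,0],[0,-0.04,-1,0,0,0,0],[0,0,-0.7,0,0,0,0],[0,0,-0.5,0,0,0,0],[0,0,0,0,0,0,0],[0,0,0,0,0,0,0]]]'
```

```text
clock: 8.12
position: [0.5658, 0.155, 0.0756]
ee_rot: [0.007, 1.0, -0.0, 0.0]
ft_force: [-0.3, -1.8, 0.2]
grip_width: 0.095
grasp_force: 29.5
clock: 9.5
position: [0.5633, 0.024, 0.0756]
ee_rot: [0.007, 1.0, 0.0, 0.0]
ft_force: [-1.2, 5.0, 4.1]
grip_width: 0.096
grasp_force: 30.6
```

```bash
python3 -m crank '[[[3,0,0,0,0,0,0],[4,0,0,0,0,0,0],[4,0,0,5,0,0,0],[6,0,3,5,0,0,0],[7,-2,4,5,0,0,0],[7,-3,0,2,0,0,0],[7,0,0,0,0,0,0],[7,0,0,0,0,0,0]]]'; python3 - <<'E'
from h import *
im,d,W,C,D=wcloud(); save(im,'w4'); np.savez('w4',im=im,W=W); Z=W[...,2]
m=(Z>.036)&(Z<.055)&(W[...,0]>.47)&(W[...,0]<.66)&(W[...,1]>.03)&(W[...,1]<.158)
n,l,s,c=cv2.connectedComponentsWithStats(m.astype(np.uint8))
for i in range(1,n):
    if s[i,4]>150:
        q=W[l==i]; r=cv2.minAreaRect((q[:,:2]*1000).astype(np.float32)); print(s[i,4],np.round(r[0],1),np.round(r[1],1),round(r[2],1),np.round(np.percentile(q[:,2],[50,98]),4),np.round(c[i]))
E
```

```text
clock: 10.5
position: [0.5149, 0.0891, 0.2414]
ee_rot: [0.008, 1.0, -0.0, -0.0]
ft_force: [0.6, 0.3, -0.7]
grip_width: 0.82
grasp_force: 0.0
1318 [516.6  53.4] [31.7 57.3] 88.3 [0.0448 0.0479] [289. 179.]
1320 [519.1  95.4] [32.  56.3] 88.7 [0.0451 0.0479] [325. 180.]
1054 [608.6 135.4] [57.4 32. ] 0.2 [0.0449 0.0478] [358. 250.]
1036 [607.9  51.8] [32.4 57. ] 89.4 [0.045  0.0478] [291. 251.]
1042 [609.4  93.4] [56.2 32.5] 0.3 [0.0449 0.0478] [324. 251.]
```

View pics/w4.png

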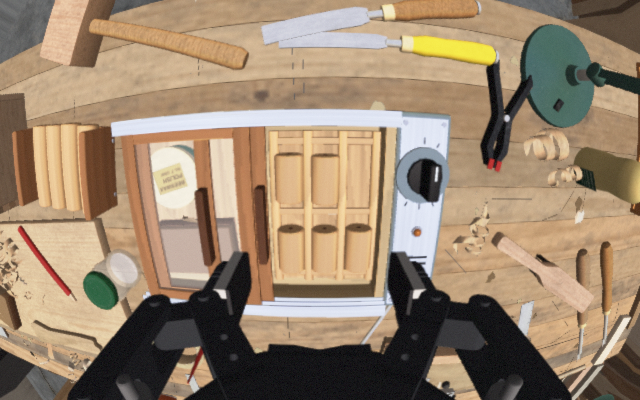

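Wrist view: the tray is open with 5 blanks, front pair at (289,179) and (325,180), back three at row ~251. They match the tray grid within 1–2 mm. Neighbours are too close for fingers between them in y, so I'll grip each blank end-to-end, with the closing direction along its axis. First blank A at (516.6, 53.4).

```bash
python3 -m crank '[[[8,0,-1,0,0,0,-10],[8,0,-1,-1,0,0,-10],[8,0,-1,-1,0,0,-10],[8,0,-0.6,-1,0,0,-10],[8,0.2,0,-1,0,0,-10],[8,0,0,-1,0,0,-10],[7.4,0,0,-1,0,0,-10],[7.4,0,0,-1,0,0,-10],[7.4,0,0,-1,0,0,-10],[7.4,0,0,0,0,0,0],[7.4,0,0,0,0,0,0]]]'; python3 - <<'E'
from h import *
im,d,W,C,D=wcloud(); save(im,'w5'); np.savez('w5',W=W,im=im); Z=W[...,2]
m=(Z>.036)&(Z<.055)&(W[...,0]>.47)&(W[...,0]<.66)&(W[...,1]>.03)&(W[...,1]<.158)
n,l,s,c=cv2.connectedComponentsWithStats(m.astype(np.uint8))
for i in range(1,n):
    if s[i,4]>150:
        q=W[l==i]; r=cv2.minAreaRect((q[:,:2]*1000).astype(np.float32)); print(s[i,4],np.round(r[0],1),np.round(r[1],1),round(r[2],1),np.round(np.percentile(q[:,2],[50,98]),4),np.round(c[i]))
o=manip.get_obs();x=R.from_quat(o['ee_rot']).as_matrix()[:2,0];print(o['position'],np.degrees(np.arctan2(x[1],x[0]))%360,o['joint_pos'])
E
```

```text
clock: 11.92
position: [0.5168, 0.0544, 0.1618]
ee_rot: [0.711, 0.703, 0.0, -0.0]
ft_force: [-0.2, 0.4, -0.1]
grip_width: 0.869
grasp_force: 0.0
2131 [609.  135.3] [32.  57.1] 89.4 [0.045  0.0478] [425. 105.]
2317 [519.3  95.1] [31.9 56.1] 89.3 [0.045  0.0477] [323. 149.]
2041 [609.4  93.4] [32.2 56.8] 88.8 [0.0449 0.0477] [424. 152.]
2111 [516.8  54.1] [31.1 56.8] 89.7 [0.045  0.0476] [321. 195.]
1861 [608.8  51.9] [31.7 57.4] 88.8 [0.0448 0.0477] [420. 196.]
[0.51682024 0.05435431 0.16197339] 89.33368186850886 [ 0.67281338  0.29253359 -0.98747876  1.78772071  0.26068048  1.20112839
 -0.40223361]
```

```bash
python3 -m crank '[[[7.4,0,0,-5,0,0,0],[7.4,0,0,-5,0,0,0],[7.4,0,0,-3,0,0,0],[7.4,0,0,-1.5,0,0,0],[7.4,0,0,0,0,0,0],[5,0,0,0,0,0,0],[5,0,0,0,0,0,0],[5,0,0,0,0,0,0],[5,0,0,0,0,0,0],[5,0,0,0,0,0,0]]]' 35; python3 -m crank '[[[5,0,0,2,0,0,0],[5,0,0,5,0,0,0],[5,0,0,5,0,0,0],[5,0,0,2,0,0,0],[5,0,0,0,0,0,0]]]'; python3 - <<'E'
from h import *
im,d,W,C,D=wcloud(); save(im[100:400],'w6'); o=manip.get_obs(); print(o['joint_pos'])
E
```

```text
clock: 13.22
position: [0.5177, 0.0545, 0.0184]
ee_rot: [0.712, 0.702, 0.001, 0.001]
ft_force: [-1.6, 0.1, 7.0]
grip_width: 0.653
grasp_force: 37.4
clock: 13.85
position: [0.5173, 0.0543, 0.1585]
ee_rot: [0.712, 0.702, 0.001, 0.001]
ft_force: [-0.8, -0.3, -0.8]
grip_width: 0.649
grasp_force: 43.0
[ 0.67559249  0.29935578 -0.99222818  1.79456351  0.26980154  1.19232788
 -0.41254446]
```

View pics/w6.png

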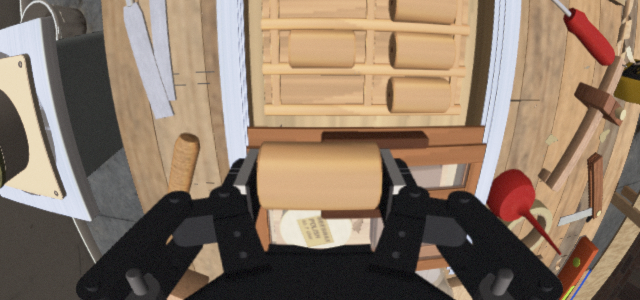

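Blank A is held squarely across (320,175 in the crop). Moving to the cradle.

```bash
python3 -m crank '[[[5,0,-3,0,0,0,-1],[5,-0.4,-5,0,0,0,-1],[5,-0.4,-5,0,0,0,-1],[5,-0.4,-5,0,0,0,-1],[5,-0.4,-5,0,0,0,-1],[5,-0.5,-5,0,0,0,-1],[5,-0.5,-5,0,0,0,-1],[5,-0.5,-2.3,0,0,0,0],[5,0,0,0,0,0,0],[5,0,0,0,0,0,0]]]'; cat >> h.py <<'E'
def cradle(W):
    Z=W[...,2]; m=(Z>.062)&(Z<.078)&(abs(W[...,0]-.486)<.09)&(abs(W[...,1]+.299)<.11)
    n,l,s,c=cv2.connectedComponentsWithStats(m.astype(np.uint8)); cs=[]
    for i in range(1,n):
        if s[i,4]>150:
            q=W[l==i]; r=cv2.minAreaRect((q[:,:2]*1000).astype(np.float32)); print('end',s[i,4],np.round(r[0],1),np.round(r[1],1),round(r[2],1),np.round(np.percentile(q[:,2],[50,95]),4))
    m=(Z>.036)&(Z<.05)&(abs(W[...,0]-.486)<.09)&(abs(W[...,1]+.299)<.075)
    n,l,s,c=cv2.connectedComponentsWithStats(m.astype(np.uint8))
    for i in range(1,n):
        if s[i,4]>150:
            q=W[l==i]; r=cv2.minAreaRect((q[:,:2]*1000).astype(np.float32)); print('row',s[i,4],np.round(r[0],1),np.round(r[1],1),round(r[2],1),np.round(np.percentile(q[:,2],[50,95]),4))
def pose():
    o=manip.get_obs(); x=R.from_quat(o['ee_rot']).as_matrix()[:2,0]
    print('tcp',np.round(o['position']*1000,1),'yaw',np.round(np.degrees(np.arctan2(x[1],x[0]))%360,2),'ft',np.round(o['ft_force'],1),'w',round(o['grip_width']*85,1),'t',o['clock'],'j3,7',np.round(o['joint_pos'][[2,6]],2))
E
python3 - <<'E'
from h import *
im,d,W,C,D=wcloud(); save(im,'w7'); pose(); cradle(W)
E
```

```text
clock: 15.15
position: [0.4859, -0.2967, 0.1563]
ee_rot: [0.753, 0.658, 0.0, -0.001]
ft_force: [0.6, 1.4, -0.6]
grip_width: 0.648
grasp_force: 43.1
tcp [ 486.  -296.6  156.6] yaw 82.31 ft [-0.2  1.1 -0.9] w 54.7 t 15.2 j3,7 [-0.79  0.13]
end 2530 [ 497.2 -217.4] [ 12.2 118.3] 82.3 [0.0706 0.072 ]
row 4785 [ 493.5 -243.6] [ 28.6 131. ] 82.3 [0.0415 0.0435]
row 4507 [ 487.1 -279.5] [ 27.7 130.7] 82.2 [0.0414 0.0434]
row 4040 [ 483.5 -316.4] [ 28.3 130.2] 82.2 [0.0414 0.0434]
```

View pics/w7.png

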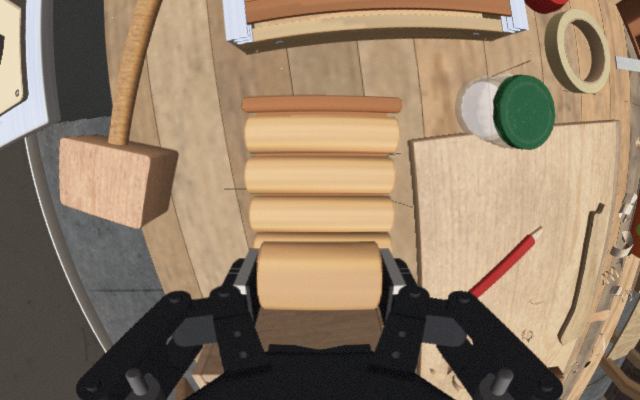

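Wrist view: three rows at rows ~132/173/214 of the picture agree with the top view, and the middle saddle is at (486, −298.4). Lowering the blank into it.

```bash
python3 -m crank '[[[5,0,-0.1,-5,0,0,0],[5,0,-0.1,-4,0,0,0],[5,0,0,-1.6,0,0,0],[5,0,0,-0.4,0,0,0],[5,0,0,-0.2,0,0,0],[5,0,0,0,0,0,0]]]'; python3 -c "
from h import *
pose()"
```

```text
clock: 15.95
position: [0.4863, -0.3009, 0.0461]
ee_rot: [0.754, 0.657, 0.0, 0.001]
ft_force: [0.0, -0.1, -0.4]
grip_width: 0.65
grasp_force: 43.2
tcp [ 486.3 -300.9   46.1] yaw 82.15 ft [ 0.  -0.1 -0.4] w 55.3 t 15.95 j3,7 [-0.73  0.06]
```

```bash
python3 -m crank '[[[5,0,0.2,-0.2,0,0,0],[5,0,0,-0.1,0,0,0],[5,0,0,-0.1,0,0,0],[5,0,0,0,0,0,0]]]'; python3 -c "
from h import *
pose()"
```

```text
clock: 16.45
position: [0.4866, -0.2982, 0.0441]
ee_rot: [0.754, 0.657, -0.0, 0.001]
ft_force: [-10.6, 6.3, 30.3]
grip_width: 0.647
grasp_force: 47.0
tcp [ 486.6 -298.2   44.1] yaw 82.17 ft [-10.6   6.3  30.3] w 55.0 t 16.45 j3,7 [-0.73  0.05]
```

```bash
python3 -m crank '[[[5,0,0,0.15,0,0,0],[6.5,0,0,0,0,0,0],[7.4,0,0,0,0,0,0],[7.4,0,0,4,0,0,0],[7.4,0,0,5,0,0,0],[7.4,0.4,3,2.6,0,0,1],[7.4,0.4,5,0,0,0,1],[7.4,0.4,5,0,0,0,1],[7.4,0.4,5,0,0,0,1],[7.4,0.4,5,0,0,0,1],[7.4,0.4,5,0,0,0,1],[7.4,0.4,5,0,0,0,1],[7.4,0.4,4.3,0,0,0,0],[7.4,0,2,0,0,0,0],[7.4,0,0,0,0,0,0],[7.4,0,0,0,0,0,0]]]'; cat >> h.py <<'E'
def blanks(W,zlo=.036,zhi=.055):
    Z=W[...,2]; m=(Z>zlo)&(Z<zhi)&(W[...,0]>.455)&(W[...,0]<.66)&(W[...,1]>.03)&(W[...,1]<.158)
    n,l,s,c=cv2.connectedComponentsWithStats(m.astype(np.uint8))
    for i in range(1,n):
        if s[i,4]>150:
            q=W[l==i]; r=cv2.minAreaRect((q[:,:2]*1000).astype(np.float32)); print('blank',s[i,4],np.round(r[0],1),np.round(r[1],1),round(r[2],1),np.round(np.percentile(q[:,2],[50,98]),4))
E
python3 -c "
from h import *
im,d,W,C,D=wcloud(); pose(); blanks(W)"
```

```text
clock: 18.45
position: [0.5177, 0.0931, 0.1582]
ee_rot: [0.713, 0.701, -0.0, 0.0]
ft_force: [-0.2, -0.1, -0.3]
grip_width: 0.865
grasp_force: 0.0
tcp [517.7  92.8 158.2] yaw 89.04 ft [0.5 0.2 0. ] w 73.7 t 18.5 j3,7 [-1.01 -0.5 ]
blank 2094 [608.9 135.5] [32.2 56.3] 88.9 [0.045  0.0477]
blank 2189 [518.9  96.1] [30.7 56.8] 89.2 [0.0449 0.0478]
blank 1927 [609.5  94.6] [30.5 56.8] 89.6 [0.0449 0.0477]
blank 1683 [608.7  53. ] [29.8 56.8] 89.7 [0.0449 0.0476]
blank 165 [495.7  30.5] [ 2.3 81. ] 88.8 [0.0533 0.055 ]
```

```bash
python3 -m crank '[[[7.4,0.1,0.25,-4,0,0,0],[7.4,0,0,-5,0,0,0],[7.4,0,0,-3.5,0,0,0],[7.4,0,0,-1.4,0,0,0],[7.4,0,0,0,0,0,0],[5,0,0,0,0,0,0],[5,0,0,0,0,0,0],[5,0,0,0,0,0,0],[5,0,0,0,0,0,0],[5,0,0,2,0,0,0],[5,0,0,5,0,0,0],[5,0,0,5,0,0,0],[5,0,0,2,0,0,0],[5,0,0,0,0,0,0]]]' 35; python3 -c "
from h import *
pose()"
```

```text
clock: 20.25
position: [0.5193, 0.0969, 0.1611]
ee_rot: [0.712, 0.702, 0.001, 0.001]
ft_force: [-0.0, -1.1, -0.8]
grip_width: 0.649
grasp_force: 37.5
tcp [519.3  96.9 161.1] yaw 89.13 ft [-0.  -1.1 -0.8] w 55.2 t 20.25 j3,7 [-1.02 -0.51]
```

```bash
python3 -m crank '[[[5,-0.3,-3,0,0,0,0],[5,-0.4,-5,0,0,0,-1],[5,-0.4,-5,0,0,0,-1],[5,-0.4,-5,0,0,0,-1],[5,-0.4,-5,0,0,0,-1],[5,-0.4,-5,0,0,0,-1],[5,-0.5,-5,0,0,0,-1],[5,-0.5,-5,0,0,0,-1],[5,-0.5,-4,0,0,0,0],[5,0,-1.2,0,0,0,0],[5,0,0,-5,0,0,0],[5,0,0,-4,0,0,0],[5,0,0,-1,0,0,0],[5,0,0,0,0,0,0],[5,0,0,0,0,0,0]]]'; python3 -c "
from h import *
pose(); im,d,W,C,D=wcloud()
Z=W[...,2]; m=(Z>.062)&(Z<.078)&(abs(W[...,0]-.486)<.05)&(abs(W[...,1]+.299)<.05); q=W[m]; print(len(q),cv2.minAreaRect((q[:,:2]*1000).astype(np.float32)),np.percentile(q[:,2],98))
"
```

```text
clock: 22.12
position: [0.4816, -0.3354, 0.0611]
ee_rot: [0.754, 0.657, 0.0, 0.001]
ft_force: [-1.1, 0.6, 0.3]
grip_width: 0.648
grasp_force: 37.5
tcp [ 481.6 -335.4   61.1] yaw 82.17 ft [-1.1  0.6  0.3] w 55.1 t 22.125 j3,7 [-0.74  0.12]
9492 ((484.2839660644531, -305.8406066894531), (48.172691345214844, 82.54006958007812), 82.05387115478516) 0.07731804560524042
```

```bash
python3 -m crank '[[[5,-0.05,0.05,-1.2,0,0,0],[5,0,0,-0.3,0,0,0],[5,0,0,0,0,0,0],[5,0,0,-0.1,0,0,0],[5,0,0,0,0,0,0]]]'; python3 -c "
from h import *
pose()"
```

```text
clock: 22.8
position: [0.4809, -0.3336, 0.0461]
ee_rot: [0.754, 0.657, -0.0, 0.0]
ft_force: [-11.7, 10.5, 32.8]
grip_width: 0.653
grasp_force: 41.6
tcp [ 480.9 -333.6   46.1] yaw 82.2 ft [-11.7  10.5  32.8] w 55.5 t 22.8 j3,7 [-0.73  0.1 ]
```

```bash
python3 -m crank '[[[5,0,-0.05,0.2,0,0,0],[6.5,0,0,0,0,0,0],[7.4,0,0,0,0,0,0],[7.4,0,0,4,0,0,0],[7.4,0,0,5,0,0,0],[7.4,1,3,2.6,0,0,1],[7.4,1.6,5,0,0,0,1],[7.4,1.7,5,0,0,0,1],[7.4,1.7,5,0,0,0,1],[7.4,1.7,5,0,0,0,1],[7.4,1.7,5,0,0,0,1],[7.4,1.7,5,0,0,0,1],[7.4,1.7,4,0,0,0,0],[7.4,0,1.7,0,0,0,0],[7.4,0,0,0,0,0,0],[7.4,0,0,0,0,0,0]]]'
python3 -c "
from h import *
im,d,W,C,D=wcloud(); pose(); blanks(W)
im,d,W=cloud('top'); save(cv2.resize(im[140:255,190:450],None,fx=3,fy=3,interpolation=cv2.INTER_CUBIC),'t2')
Z=W[...,2]; m=(Z>.064)&(Z<.08)&(abs(W[...,0]-.486)<.05)&(abs(W[...,1]+.299)<.06)
n,l,s,c=cv2.connectedComponentsWithStats(m.astype(np.uint8))
for i in range(1,n):
    if s[i,4]>20:
        q=W[l==i]; print(s[i,4],cv2.minAreaRect((q[:,:2]*1000).astype(np.float32)),np.percentile(q[:,2],[50,95]))
"
```

```text
clock: 24.8
position: [0.608, 0.0496, 0.1612]
ee_rot: [0.713, 0.701, -0.001, 0.0]
ft_force: [-0.3, -1.1, -0.2]
grip_width: 0.867
grasp_force: 0.0
tcp [608.1  49.5 161.3] yaw 88.99 ft [ 0.3  0.5 -0.1] w 73.7 t 24.85 j3,7 [-0.91 -0.45]
blank 2414 [609.4 135.8] [32.  56.3] 89.1 [0.045  0.0479]
blank 2325 [609.7  93.7] [31.6 56.7] 89.1 [0.0451 0.0477]
blank 2132 [609.   52.5] [29.7 56.7] 89.0 [0.0449 0.0476]
246 ((485.36944580078125, -297.38604736328125), (29.770675659179688, 56.15987014770508), 81.01886749267578) [0.0705543  0.07353885]
243 ((479.51953125, -334.64483642578125), (30.182836532592773, 56.16935729980469), 83.00122833251953) [0.06985169 0.07387161]
```

View pics/t2.png

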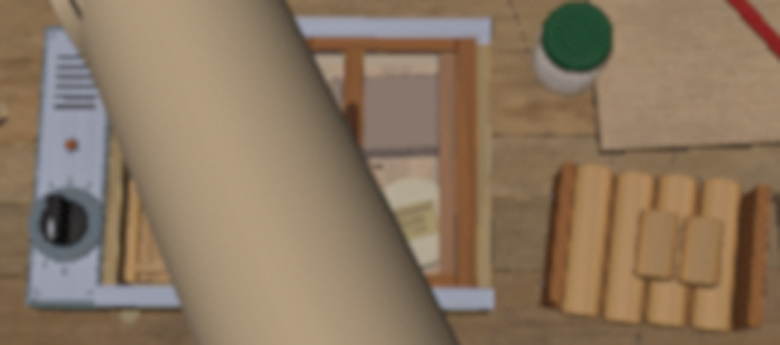

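Top view: two blanks saddled at (658,243) and (702,250), centred on the rows. The knob still points down (off). Next, blank D.

```bash
python3 -m crank '[[[7.4,0.1,0.25,-4,0,0,0],[7.4,0,0,-5,0,0,0],[7.4,0,0,-3.5,0,0,0],[7.4,0,0,-1.7,0,0,0],[7.4,0,0,0,0,0,0],[5,0,0,0,0,0,0],[5,0,0,0,0,0,0],[5,0,0,0,0,0,0],[5,0,0,0,0,0,0],[5,0,0,2,0,0,0],[5,0,0,5,0,0,0],[5,0,0,5,0,0,0],[5,0,0,2,0,0,0],[5,0,0,0,0,0,0]]]' 35; python3 -c "
from h import *
pose()"
```

```text
clock: 26.65
position: [0.6098, 0.0545, 0.1614]
ee_rot: [0.712, 0.702, 0.001, 0.001]
ft_force: [-0.3, 0.3, -1.1]
grip_width: 0.649
grasp_force: 37.3
tcp [609.8  54.5 161.4] yaw 89.15 ft [-0.3  0.3 -1.1] w 55.1 t 26.65 j3,7 [-0.91 -0.46]
```

```bash
python3 -m crank '[[[5,-1,-3,0,0,0,-1],[5,-1.8,-5,0,0,0,-1],[5,-1.8,-5,0,0,0,-1],[5,-1.8,-5,0,0,0,-1],[5,-1.8,-5,0,0,0,-1],[5,-1.8,-4.4,0,0,0,-1],[5,-1.3,-3,0,0,0,-1],[5,-0.6,-1.2,0,0,0,0],[5,0,0,-4,0,0,0],[5,0,0,-4,0,0,0],[5,0,0,-2,0,0,0],[5,0,0,0,0,0,0],[5,0,0,0,0,0,0]]]'; python3 -c "
from h import *
pose()"
```

```text
clock: 28.28
position: [0.4911, -0.2615, 0.0607]
ee_rot: [0.754, 0.657, 0.0, 0.001]
ft_force: [0.9, -0.5, 0.5]
grip_width: 0.647
grasp_force: 37.4
tcp [ 491.1 -261.5   60.7] yaw 82.19 ft [ 0.9 -0.5  0.5] w 55.0 t 28.275 j3,7 [-0.79 -0.01]
```

```bash
python3 -m crank '[[[5,0,0,-1.2,0,0,0],[5,0,0,-0.25,0,0,0],[5,0,0,0,0,0,0]]]'; python3 -c "
from h import *
pose()"
```

```text
clock: 28.65
position: [0.4915, -0.2607, 0.047]
ee_rot: [0.754, 0.657, 0.001, 0.001]
ft_force: [-6.1, 7.4, 21.1]
grip_width: 0.651
grasp_force: 39.9
tcp [ 491.5 -260.7   47. ] yaw 82.2 ft [-6.1  7.4 21.1] w 55.3 t 28.65 j3,7 [-0.78 -0.02]
```

```bash
python3 -m crank '[[[5,0,0,0.1,0,0,0],[6.5,0,0,0,0,0,0],[7.4,0,0,0,0,0,0],[7.4,0,0,4,0,0,0],[7.4,0,0,5,0,0,0],[7.4,1,3,2.6,0,0,1],[7.4,1.7,5,0,0,0,1],[7.4,1.7,5,0,0,0,1],[7.4,1.7,5,0,0,0,1],[7.4,1.7,5,0,0,0,1],[7.4,1.7,5,0,0,0,1],[7.4,1.7,4.5,0,0,0,1],[7.4,0.7,3,0,0,0,0],[7.4,0,0,0,0,0,0],[7.4,0,0,0,0,0,0]]]'
python3 -c "
from h import *
im,d,W,C,D=wcloud(); pose(); blanks(W)"
```

```text
clock: 30.52
position: [0.6091, 0.0924, 0.1616]
ee_rot: [0.713, 0.702, -0.0, 0.0]
ft_force: [-0.0, 0.1, 0.8]
grip_width: 0.864
grasp_force: 0.0
tcp [609.1  91.8 161.6] yaw 89.06 ft [ 0.  -0.4 -0.3] w 73.9 t 30.575 j3,7 [-0.93 -0.53]
blank 2319 [608.8 136. ] [32.5 56.4] 89.0 [0.0452 0.0477]
blank 2140 [609.9  94. ] [30.5 56.9] 89.2 [0.045  0.0477]
```

```bash
python3 -m crank '[[[7.4,0,0.1,-4,0,0,0],[7.4,0,0,-5,0,0,0],[7.4,0,0,-3.5,0,0,0],[7.4,0,0,-1.7,0,0,0],[7.4,0,0,0,0,0,0],[5,0,0,0,0,0,0],[5,0,0,0,0,0,0],[5,0,0,0,0,0,0],[5,0,0,0,0,0,0],[5,0,0,2,0,0,0],[5,0,0,5,0,0,0],[5,0,0,5,0,0,0],[5,0,0,2,0,0,0],[5,0,0,0,0,0,0]]]' 35; python3 -c "
from h import *
pose()"
```

```text
clock: 32.33
position: [0.6098, 0.0946, 0.1619]
ee_rot: [0.712, 0.702, 0.001, 0.001]
ft_force: [0.0, 0.5, -1.1]
grip_width: 0.646
grasp_force: 37.3
tcp [609.8  94.6 161.9] yaw 89.15 ft [ 0.   0.5 -1.1] w 54.9 t 32.325 j3,7 [-0.93 -0.53]
```

```bash
cat >> h.py <<'E'
def pile():
    im,d,W=cloud('top'); Z=W[...,2]
    c0=np.array([486,-298.4]); a=np.radians(-7.9); ex=np.array([np.cos(a),np.sin(a)]); ey=np.array([-np.sin(a),np.cos(a)])
    for lo,hi in((.064,.076),(.093,.104)):
        m=(Z>lo)&(Z<hi)&(abs(W[...,0]-.486)<.06)&(abs(W[...,1]+.299)<.068)
        n,l,s,c=cv2.connectedComponentsWithStats(m.astype(np.uint8))
        for i in range(1,n):
            if s[i,4]>20:
                q=W[l==i]; r=cv2.minAreaRect((q[:,:2]*1000).astype(np.float32)); e=np.array(r[0])-c0; print('pile',s[i,4],'x %.1f y %.1f'%(e@ex,e@ey),np.round(r[1],1),round(r[2],1),np.round(np.percentile(q[:,2],[50,95]),4))
    return im
E
python3 -c "
from h import *
pile()"
python3 -m crank '[[[5,-1,-3,0,0,0,-1],[5,-1.8,-5,0,0,0,-1],[5,-1.8,-5,0,0,0,-1],[5,-1.8,-5,0,0,0,-1],[5,-1.8,-5,0,0,0,-1],[5,-1.8,-5,0,0,0,-1],[5,-1.8,-5,0,0,0,-1],[5,-1.2,-3,0,0,0,0],[5,0,-1.4,0,0,0,0],[5,0,0,-4,0,0,0],[5,0,0,-2,0,0,0],[5,0,0,0,0,0,0],[5,0,0,0,0,0,0]]]'; python3 -c "
from h import *
pose()"
```

```text
pile 245 x -1.4 y 37.1 [30. 56.] 84.5 [0.0698 0.0733]
pile 246 x -0.5 y -0.4 [29.6 56.8] 82.0 [0.0699 0.0736]
pile 248 x -1.9 y -38.0 [30.9 54.9] 83.6 [0.0697 0.0737]
clock: 34.0
position: [0.48, -0.2792, 0.1008]
ee_rot: [0.753, 0.657, 0.0, 0.0]
ft_force: [-0.4, -0.7, -0.2]
grip_width: 0.65
grasp_force: 37.3
tcp [ 480.  -279.2  100.8] yaw 82.21 ft [-0.4 -0.7 -0.2] w 55.2 t 34.0 j3,7 [-0.83  0.06]
```

```bash
python3 -m crank '[[[5,0.9,-0.1,0,0,0,0],[5,0,0,-1.2,0,0,0],[5,0,0,-0.8,0,0,0],[5,0,0,0,0,0,0]]]'; python3 -c "
from h import *
pose()"
```

```text
clock: 34.5
position: [0.4874, -0.2803, 0.0789]
ee_rot: [0.754, 0.657, -0.0, -0.001]
ft_force: [0.0, 0.5, 0.8]
grip_width: 0.647
grasp_force: 37.3
tcp [ 487.4 -280.3   78.9] yaw 82.15 ft [0.  0.5 0.8] w 55.0 t 34.5 j3,7 [-0.81  0.03]
```

```bash
python3 -m crank '[[[5,0.1,0,-0.2,0,0,0],[5,0,0,-0.1,0,0,0],[5,0,0,0,0,0,0]]]'; python3 -c "
from h import *
pose()"; python3 -m crank '[[[5,0,0,-0.05,0,0,0],[5,0,0,0,0,0,0]]]'; python3 -c "
from h import *
pose()"
```

```text
clock: 34.88
position: [0.4891, -0.2807, 0.077]
ee_rot: [0.754, 0.657, 0.0, 0.0]
ft_force: [-0.1, -0.5, -0.3]
grip_width: 0.647
grasp_force: 37.3
tcp [ 489.1 -280.7   77. ] yaw 82.15 ft [-0.1 -0.5 -0.3] w 55.0 t 34.875 j3,7 [-0.81  0.03]
clock: 35.12
position: [0.4891, -0.2807, 0.0765]
ee_rot: [0.754, 0.657, 0.0, 0.0]
ft_force: [0.5, 0.6, 0.1]
grip_width: 0.649
grasp_force: 37.3
tcp [ 489.1 -280.7   76.5] yaw 82.15 ft [0.5 0.6 0.1] w 55.1 t 35.125 j3,7 [-0.8   0.03]
```

```bash
python3 -m crank '[[[5,0,0,-0.1,0,0,0],[5,0,0,0,0,0,0]]]'; python3 -m crank '[[[5,0,0,-0.08,0,0,0],[5,0,0,0,0,0,0]]]'
```

```text
clock: 35.38
position: [0.4891, -0.2806, 0.0754]
ee_rot: [0.754, 0.657, 0.0, 0.0]
ft_force: [0.1, -0.3, 0.6]
grip_width: 0.646
grasp_force: 37.4
clock: 35.62
position: [0.4893, -0.2806, 0.0751]
ee_rot: [0.754, 0.657, -0.0, 0.0]
ft_force: [-3.2, 0.3, 6.4]
grip_width: 0.647
grasp_force: 38.1
```

```bash
python3 -m crank '[[[6.5,0,0,0,0,0,0],[7.4,0,0,0,0,0,0],[7.4,0,0,4,0,0,0],[7.4,0,0,4.5,0,0,0],[7.4,1,3,0,0,0,1],[7.4,1.6,5,0,0,0,1],[7.4,1.6,5,0,0,0,1],[7.4,1.6,5,0,0,0,1],[7.4,1.6,5,0,0,0,1],[7.4,1.6,5,0,0,0,1],[7.4,1.5,5,0,0,0,1],[7.4,1,5,0,0,0,0],[7.4,0.5,3.7,0,0,0,0],[7.4,0,0,0,0,0,0],[7.4,0,0,0,0,0,0]]]'
python3 -c "
from h import *
im,d,W,C,D=wcloud(); pose(); blanks(W); pile()"
```

```text
clock: 37.5
position: [0.6091, 0.1355, 0.1593]
ee_rot: [0.713, 0.702, -0.0, 0.0]
ft_force: [0.0, -0.6, -0.1]
grip_width: 0.864
grasp_force: 0.0
tcp [609.3 134.9 159.4] yaw 89.06 ft [-0.3 -0.8 -0.2] w 73.8 t 37.55 j3,7 [-0.93 -0.61]
blank 2134 [609.1 136. ] [31.7 56.5] 89.2 [0.045  0.0477]
pile 167 x -2.1 y 35.2 [33.1 55.4] 87.2 [0.0699 0.0737]
pile 109 x -1.9 y -7.8 [20.  57.4] 72.4 [0.0698 0.0731]
pile 249 x -1.5 y -38.1 [30.8 56.5] 83.1 [0.07   0.0734]
pile 253 x -1.1 y 18.5 [29.8 56.3] 84.0 [0.0981 0.1017]
```

```bash
python3 -m crank '[[[7.4,0,0,-4,0,0,0],[7.4,0,0,-5,0,0,0],[7.4,0,0,-3.5,0,0,0],[7.4,0,0,-1.5,0,0,0],[7.4,0,0,0,0,0,0],[5,0,0,0,0,0,0],[5,0,0,0,0,0,0],[5,0,0,0,0,0,0],[5,0,0,0,0,0,0],[5,0,0,2,0,0,0],[5,0,0,5,0,0,0],[5,0,0,5,0,0,0],[5,0,0,2,0,0,0],[5,0,0,0,0,0,0]]]' 35; python3 -c "
from h import *
pose()"
```

```text
clock: 39.35
position: [0.6097, 0.1367, 0.1616]
ee_rot: [0.712, 0.702, 0.001, 0.001]
ft_force: [0.6, -0.6, -0.4]
grip_width: 0.645
grasp_force: 37.3
tcp [609.7 136.7 161.6] yaw 89.15 ft [ 0.6 -0.6 -0.4] w 54.8 t 39.35 j3,7 [-0.94 -0.61]
```

```bash
python3 -m crank '[[[5,-1,-3,0,0,0,-1],[5,-1.5,-5,0,0,0,-1],[5,-1.5,-5,0,0,0,-1],[5,-1.5,-5,0,0,0,-1],[5,-1.5,-5,0,0,0,-1],[5,-1.5,-5,0,0,0,-1],[5,-1.5,-5,0,0,0,-1],[5,-1.5,-5,0,0,0,0],[5,-1,-5,0,0,0,0],[5,0,-2.3,0,0,0,0],[5,0,0,0,0,0,0],[5,0,0,-4,0,0,0],[5,0,0,-2,0,0,0],[5,0,0,0,0,0,0],[5,0,0,0,0,0,0]]]'; python3 -c "
from h import *
pose()"
```

```text
clock: 41.22
position: [0.4849, -0.3163, 0.1007]
ee_rot: [0.754, 0.657, 0.0, 0.001]
ft_force: [0.9, -1.3, -0.3]
grip_width: 0.649
grasp_force: 37.3
tcp [ 484.9 -316.3  100.7] yaw 82.2 ft [ 0.9 -1.3 -0.3] w 55.1 t 41.225 j3,7 [-0.81  0.1 ]
```

```bash
python3 -m crank '[[[5,0,0,-1.2,0,0,0],[5,0,0,-0.8,0,0,0],[5,0,0,-0.3,0,0,0],[5,0,0,-0.15,0,0,0],[5,0,0,0,0,0,0]]]';python3 -m crank '[[[5,0,0,-0.08,0,0,0],[5,0,0,0,0,0,0]]]'
```

```text
clock: 41.85
position: [0.4842, -0.3167, 0.0752]
ee_rot: [0.754, 0.657, 0.0, 0.0]
ft_force: [-0.7, -0.7, -0.1]
grip_width: 0.644
grasp_force: 37.3
clock: 42.1
position: [0.4843, -0.3167, 0.0746]
ee_rot: [0.754, 0.657, 0.0, 0.0]
ft_force: [-0.3, 0.3, 2.1]
grip_width: 0.644
grasp_force: 37.6
```

```bash
python3 -m crank '[[[6.5,0,0,0,0,0,0],[7.4,0,0,0,0,0,0],[7.4,0,0,4,0,0,0],[7.4,0,0,4.5,0,0,0],[6,0,3,0,0,0,0],[4,0.8,4,0,0,0,10],[4,0.8,4,0,0,0,10],[4,0.8,4,0,0,0,10],[4,0.8,4,0,0,0,10],[4,0.8,4,0,0,0,10],[4,0.8,4,0,0,0,10],[4,0.8,4,0,0,0,10],[4,0.8,3,0,0,0,10],[4,0.8,0,0,0,0,10],[4,0.7,0,0,0,0,7],[4,0,0,0,0,0,0],[4,0,0,0,0,0,0]]]'
python3 -c "
from h import *
im,d,W,C,D=wcloud(); pose(); save(im,'w8'); save(cv2.resize(pile()[140:255,190:450],None,fx=3,fy=3),'t3'); Z=W[...,2]
m=(Z>.072)&(Z<.084)&(abs(W[...,0]-.563)<.06)&(abs(W[...,1]-.024)<.02)
print(m.sum(), cv2.minAreaRect((W[m][:,:2]*1000).astype(np.float32)),np.percentile(Z[m],[5,50,95]))"
```

```text
clock: 44.22
position: [0.5628, 0.0234, 0.1593]
ee_rot: [0.009, 1.0, 0.0, -0.0]
ft_force: [-0.4, 0.9, -0.1]
grip_width: 0.467
grasp_force: 0.0
tcp [562.8  23.3 159.3] yaw 179.02 ft [0.4 0.2 0.9] w 40.0 t 44.275 j3,7 [-1.23  1.05]
pile 165 x -2.3 y 41.7 [20.3 55.2] 87.4 [0.0698 0.0736]
pile 41 x -1.2 y -3.3 [12.8 58.5] 70.1 [0.0711 0.073 ]
pile 107 x -1.7 y -46.0 [55.4 18. ] 0.9 [0.0696 0.0733]
pile 249 x -0.6 y 18.2 [29.1 55.6] 83.3 [0.0979 0.1016]
pile 258 x -9.5 y -18.9 [30.3 56.1] 81.0 [0.0982 0.1017]
1482 ((562.0392456054688, 23.286014556884766), (10.473196983337402, 89.79730987548828), 89.41007995605469) [0.07474461 0.07685809 0.07804786]
```

View pics/t3.png

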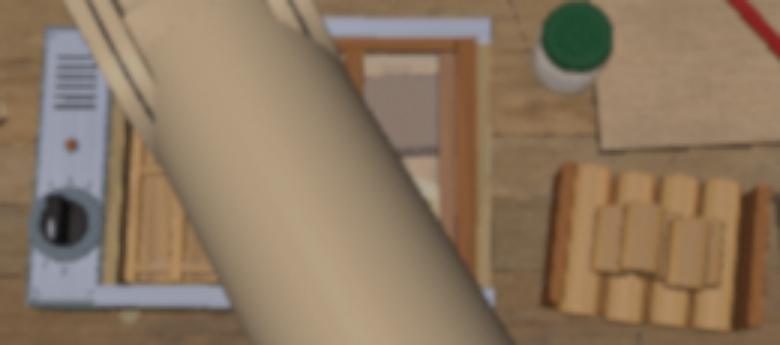

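View pics/w8.png

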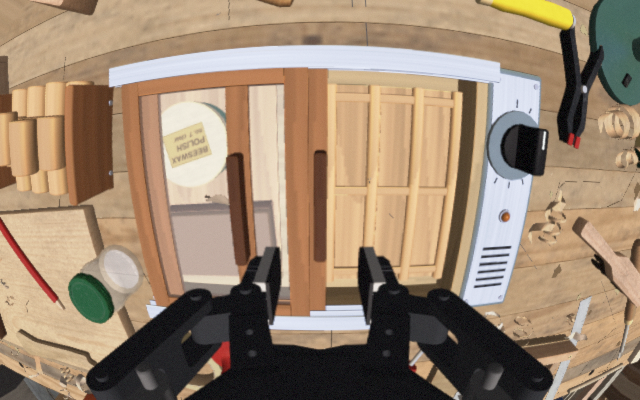

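View: the tray is empty and the left pull is at (320,205). The pile has 5, but the third-layer blank at y −18.5 sits 9.5 mm off along x. I'll shut the door, then mend that.

```bash
python3 -m crank '[[[4,0,0,-4,0,0,0],[4,0,0,-3,0,0,0],[4,0,0,-1.5,0,0,0],[4,0,0,0,0,0,0],[0,0,0,0,0,0,0],[0,0,0,0,0,0,0],[0,0,0,0,0,0,0],[0,0,0,0,0,0,0]]]' 30
python3 -m crank '[[[0,0,1,0,0,0,0],[0,0.05,2,0,0,0,0],[0,0.04,2,0,0,0,0],[0,0.04,2,0,0,0,0],[0,0.04,2,0,0,0,0],[0,0.04,2,0,0,0,0],[0,0.04,1,0,0,0,0],[0,0,0.8,0,0,0,0],[0,0,0.5,0,0,0,0],[0,0,0,0,0,0,0],[0,0,0,0,0,0,0]]]'
```

```text
clock: 45.32
position: [0.5638, 0.024, 0.0755]
ee_rot: [0.007, 1.0, 0.0, 0.001]
ft_force: [-0.6, 1.8, 6.6]
grip_width: 0.099
grasp_force: 29.8
clock: 46.7
position: [0.5664, 0.1551, 0.0755]
ee_rot: [0.008, 1.0, -0.001, 0.001]
ft_force: [-2.5, -4.7, 12.0]
grip_width: 0.102
grasp_force: 30.7
```

```bash
python3 -m crank '[[[2,0,0,0,0,0,0],[4,0,0,0,0,0,0],[4,0,0,4,0,0,0],[4,0,0,5,0,0,0],[4,-0.9,-4,0,0,0,-10],[4,-0.9,-4.7,0,0,0,-10],[4,-0.9,-4.7,0,0,0,-10],[4,-0.9,-4.7,0,0,0,-10],[4,-0.9,-4.7,0,0,0,-10],[6,-0.9,-4.7,0,0,0,-10],[8,-0.9,-4.7,0,0,0,-10],[8,-0.9,-4.7,0,0,0,-10],[8,-0.9,-4.7,0,0,0,-10],[8,-1.1,-4.7,0,0,0,-7],[8,0,-1,0,0,0,0],[8,0,0,0,0,0,0],[8,0,0,0,0,0,0]]]'
python3 -c "
from h import *
im,d,W,C,D=wcloud(); pose(); save(im,'w9'); Z=W[...,2]
for lo,hi in((.064,.076),(.092,.104)):
    m=(Z>lo)&(Z<hi)&(abs(W[...,0]-.486)<.06)&(abs(W[...,1]+.299)<.068)
    n,l,s,c=cv2.connectedComponentsWithStats(m.astype(np.uint8))
    for i in range(1,n):
        if s[i,4]>150: q=W[l==i]; print(s[i,4],cv2.minAreaRect((q[:,:2]*1000).astype(np.float32)),np.percentile(q[:,2],[50,98]))"
```

```text
clock: 48.82
position: [0.4743, -0.3149, 0.1644]
ee_rot: [0.753, 0.658, 0.0, -0.0]
ft_force: [-0.1, -1.4, 1.6]
grip_width: 0.937
grasp_force: 0.0
tcp [ 474.2 -314.9  164.4] yaw 82.32 ft [-0.  -0.2  0.1] w 79.7 t 48.875 j3,7 [-0.85  0.16]
1614 ((490.6958923339844, -255.521240234375), (18.722393035888672, 55.12934875488281), 83.41466522216797) [0.06980911 0.07207976]
273 ((484.95697021484375, -301.9575500488281), (11.191825866699219, 56.455039978027344), 71.9299545288086) [0.0707358  0.07207529]
524 ((479.3284606933594, -335.4153747558594), (28.2377872467041, 55.43940734863281), 82.16503143310547) [0.06918842 0.07161439]
3068 ((488.00225830078125, -279.3530578613281), (28.275224685668945, 56.5991325378418), 81.73922729492188) [0.09766803 0.10004603]
2693 ((473.84112548828125, -315.03131103515625), (27.1141300201416, 56.180809020996094), 82.41474151611328) [0.09807189 0.10039839]
```

View pics/w9.png

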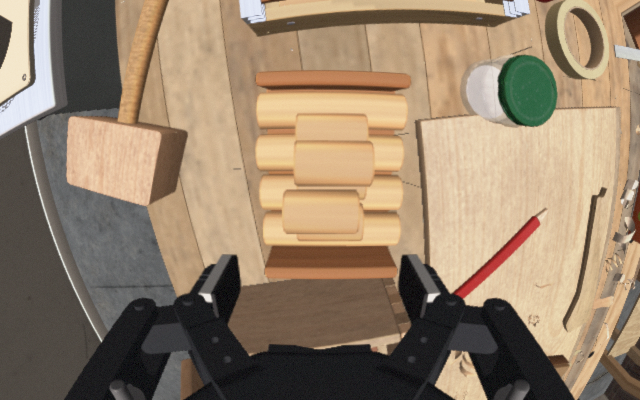

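View: the misplaced blank at (322,212) is shifted towards the robot. The others are good. Regrip, shift, replace.

```bash
python3 -m crank '[[[7.4,0,-0.1,-4,0,0,0],[7.4,0,0,-4,0,0,0],[7.4,0,0,-0.9,0,0,0],[7.4,0,0,0,0,0,0],[5,0,0,0,0,0,0],[5,0,0,0,0,0,0],[5,0,0,0,0,0,0],[5,0,0,0,0,0,0],[5,0,0,0.7,0,0,0],[5,0.5,0,0,0,0,0],[5,0.5,0,0,0,0,0],[5,0,0,0,0,0,0]]]' 30
```

```text
clock: 50.38
position: [0.484, -0.3174, 0.0821]
ee_rot: [0.754, 0.657, 0.0, -0.0]
ft_force: [-0.2, 0.1, -0.9]
grip_width: 0.646
grasp_force: 33.5
```

```bash
python3 -m crank '[[[5,0.1,0.07,-0.5,0,0,0],[5,0,0,0,0,0,0],[5,0,0,-0.1,0,0,0],[5,0,0,0,0,0,0]]]';python3 -m crank '[[[5,0,0,-0.1,0,0,0],[5,0,0,0,0,0,0]]]'
```

```text
clock: 50.88
position: [0.4847, -0.318, 0.0772]
ee_rot: [0.754, 0.657, -0.0, 0.001]
ft_force: [-3.3, -1.6, 10.6]
grip_width: 0.646
grasp_force: 34.9
clock: 51.12
position: [0.4847, -0.3186, 0.0769]
ee_rot: [0.754, 0.657, -0.001, 0.001]
ft_force: [-7.1, -1.6, 18.3]
grip_width: 0.642
grasp_force: 35.7
```

```bash
python3 -m crank '[[[5,0,0.15,0.05,0,0,0],[5,0,0,0,0,0,0]]]'; python3 -m crank '[[[5.8,0,0,0,0,0,0],[6.2,0,0,0,0,0,0],[7,0,0,0,0,0,0],[7.6,0,0,0,0,0,0],[7.6,0,0,3,0,0,0],[7.6,0,0,5,0,0,0],[7.6,0,0,5,0,0,0],[7.6,-2,5,3,0,0,0],[7.6,-2,5,0,0,0,0],[7.6,-2,5,0,0,0,0],[7.6,-1,5,0,0,0,0],[7.6,0,0,0,0,0,0],[7.6,0,0,0,0,0,0]]]'; python3 - <<'E'
from h import *
pose(); im=pile(); save(cv2.resize(im[140:255,190:450],None,fx=3,fy=3),'t4')
im,d,W=cloud('top'); Z=W[...,2]
m=(Z>.072)&(Z<.095)&(abs(W[...,0]-.563)<.05)&(W[...,1]>-.08)&(W[...,1]<.165)
n,l,s,c=cv2.connectedComponentsWithStats(m.astype(np.uint8))
for i in range(1,n):
    if s[i,4]>30: q=W[l==i]; print('pull',s[i,4],cv2.minAreaRect((q[:,:2]*1000).astype(np.float32)))
m=(Z>.08)&(Z<.1)&(abs(W[...,0]-.511)<.03)&(abs(W[...,1]-.205)<.03)
if m.sum(): print('knob',cv2.minAreaRect((W[m][:,:2]*1000).astype(np.float32)))
E
```

```text
clock: 51.38
position: [0.4847, -0.3179, 0.0772]
ee_rot: [0.754, 0.656, -0.001, 0.002]
ft_force: [-3.8, -4.5, 14.0]
grip_width: 0.65
grasp_force: 35.0
clock: 53.0
position: [0.4146, -0.1161, 0.236]
ee_rot: [0.754, 0.657, -0.0, 0.001]
ft_force: [0.2, -0.8, -0.9]
grip_width: 0.894
grasp_force: 0.0
tcp [ 414.6 -116.1  236. ] yaw 82.14 ft [ 0.2 -0.8 -0.9] w 76.0 t 53.0 j3,7 [-1.    0.14]
pile 43 x -3.9 y -6.0 [19.7 55.2] 69.9 [0.0711 0.0732]
pile 108 x -1.9 y -39.0 [28.3 56.2] 76.6 [0.0696 0.0732]
pile 241 x -0.9 y 17.6 [28.3 56.3] 78.6 [0.0984 0.102 ]
pile 258 x 0.5 y -18.9 [27.8 56.4] 83.0 [0.0981 0.1015]
pull 141 ((565.3251953125, 153.38380432128906), (10.416709899902344, 88.74857330322266), 88.67949676513672)
pull 165 ((560.0477294921875, -46.665077209472656), (19.628267288208008, 88.00933837890625), 87.24951934814453)
knob ((510.5504150390625, 205.06866455078125), (38.422969818115234, 15.348421096801758), 1.8365294933319092)
```

View pics/t4.png

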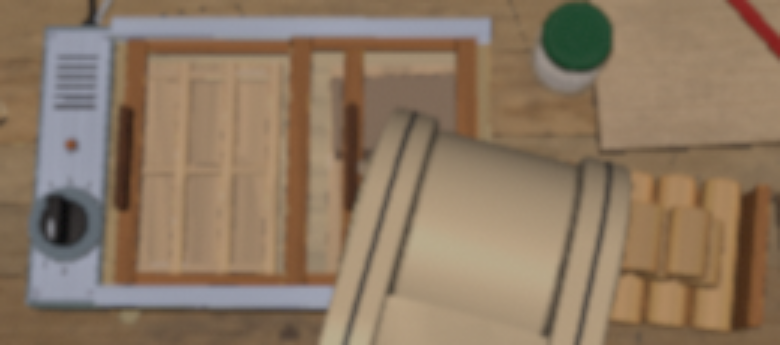

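Top view: the left pull at (124,158) and right pull at (351,158) match the start, and the pile looks right, though the arm partly covers it. I'll check the knob angle, doors and pile from closer.

```bash
python3 -m crank '[[[7.6,1,5,0,0,0,0],[7.6,1,5,0,0,0,0],[7.6,1,5,0,0,0,0],[7.6,1,5,0,0,0,0],[7.6,1,5,0,0,0,0],[7.6,0,0,0,0,0,0],[7.6,0,0,0,0,0,0]]]'; python3 - <<'E'
from h import *
pose(); pile()
def pk(W,n):
    Z=W[...,2]
    for nm,lo,cy,z0,z1 in(('R',-.049,.0,.082,.092),('L',.155,0,.072,.083)):
        m=(Z>z0)&(Z<z1)&(abs(W[...,0]-.563)<.05)&(abs(W[...,1]-lo)<.02)
        if m.sum()>20: r=cv2.minAreaRect((W[m][:,:2]*1000).astype(np.float32)); print(n,nm,m.sum(),np.round(r[0],1),np.round(r[1],1),np.median(W[m],0))
    m=(Z>.088)&(Z<.1)&(abs(W[...,0]-.511)<.03)&(abs(W[...,1]-.205)<.03)
    if m.sum()>20:
        q=W[m][:,:2]; vv=np.linalg.svd(q-q.mean(0),full_matrices=0)[2][0]; print(n,'knob',m.sum(),np.degrees(np.arctan(vv[1]/vv[0])),cv2.minAreaRect((q*1000).astype(np.float32)))
pk(np.load('top0.npz')['W'],'top0'); pk(cloud('top')[2],'top now'); pk(wcloud()[2],'wrist')
E
```

```text
clock: 53.98
position: [0.4649, 0.1338, 0.2354]
ee_rot: [0.754, 0.657, 0.0, -0.001]
ft_force: [0.4, -1.0, -0.0]
grip_width: 0.889
grasp_force: 0.0
tcp [464.9 133.8 235.4] yaw 82.13 ft [ 0.4 -1.  -0. ] w 75.6 t 53.975 j3,7 [-1.36 -0.66]
pile 179 x -2.3 y 42.1 [25.3 55.9] 88.1 [0.0714 0.0743]
pile 43 x -1.6 y -1.6 [22.4 53.9] 82.9 [0.0711 0.0734]
pile 105 x -2.3 y -39.5 [28.9 57.4] 74.0 [0.0698 0.0733]
pile 252 x 0.1 y 19.8 [29.2 57. ] 86.9 [0.0985 0.1021]
pile 252 x 0.5 y -18.3 [29.4 56.5] 83.0 [0.098  0.1013]
top0 R 146 [560.4 -48.3] [22.5 87.4] [ 0.55631705 -0.04155333  0.08544892]
top0 L 141 [565.2 154.1] [10.8 88.2] [0.56196834 0.15334483 0.0765114 ]
top0 knob 91 88.99963994990982 ((510.2102966308594, 205.70330810546875), (38.3691291809082, 13.008427619934082), 89.31057739257812)
top now R 136 [560.5 -48.3] [22.5 88. ] [ 0.55769392 -0.04153706  0.08554047]
top now L 143 [565.1 153.3] [11.  88.8] [0.56390393 0.15290922 0.07658123]
wrist R 151 [532.6 -40.8] [16.2 33.8] [ 0.52898021 -0.03854244  0.08505802]
wrist L 854 [564.6 155. ] [11.  89.7] [0.56100867 0.15544166 0.07679606]
wrist knob 622 -0.5592887100429851 ((510.7012634277344, 206.6021728515625), (14.333715438842773, 40.40848922729492), 87.79984283447266)
```

```bash
python3 -m crank '[[[7.6,0,-4,0,0,0,0],[7.6,0.2,-5,0,0,0,0],[7.6,0.2,-5,0,0,0,0],[7.6,0.2,-5,0,0,0,0],[7.6,0.2,-5,0,0,0,0],[7.6,0.2,-5,0,0,0,0],[7.6,0.2,-5,0,0,0,0],[7.6,0.2,-5,0,0,0,0],[7.6,0.2,-5,0,0,0,0],[7.6,0,-3,0,0,0,0],[7.6,0,0,0,0,0,0],[7.6,0,0,0,0,0,0]]]'; cat > m.py <<'E'
from h import *
pose(); im,d,W,C,D=wcloud(); save(cv2.resize(im[40:300,200:450],None,fx=2.3,fy=2.3),'w10'); np.savez('w10',W=W,im=im); Z=W[...,2]
c0=np.array([486,-298.4]); a=np.radians(-7.9); ex=np.array([np.cos(a),np.sin(a)]); ey=np.array([-np.sin(a),np.cos(a)])
for lo,hi in((.036,.048),(.062,.078),(.09,.107)):
    m=(Z>lo)&(Z<hi)&(abs(W[...,0]-.486)<.07)&(abs(W[...,1]+.299)<.075)
    n,l,s,c=cv2.connectedComponentsWithStats(m.astype(np.uint8))
    for i in range(1,n):
        if s[i,4]>150:
            q=W[l==i]; r=cv2.minAreaRect((q[:,:2]*1000).astype(np.float32)); e=np.array(r[0])-c0
            p=(q[:,:2]*1000-c0); xx=p@ex; yy=p@ey; zz=q[:,2]*1000
            # ridge tilt: fit top line
            t=zz>np.percentile(zz,85); ax=np.polyfit(xx[t],yy[t],1)[0]; az=np.polyfit(xx[t],zz[t],1)[0]
            print(lo,s[i,4],'x %.1f y %.1f'%(e@ex,e@ey),np.round(r[1],1),round(r[2],1),'x[%.1f %.1f] y[%.1f %.1f] ztop %.1f ridge y %.1f slope %.3f zslope %.3f'%(*np.percentile(xx,[1,99]),*np.percentile(yy,[1,99]),np.percentile(zz,98),np.median(yy[t]),ax,az))
E
python3 m.py
```

```text
clock: 55.62
position: [0.4801, -0.3355, 0.2362]
ee_rot: [0.754, 0.657, -0.0, 0.0]
ft_force: [0.4, 0.2, -0.1]
grip_width: 0.888
grasp_force: 0.0
tcp [ 480.1 -335.5  236.2] yaw 82.09 ft [ 0.4  0.2 -0.1] w 75.5 t 55.625 j3,7 [-1.1   0.11]
0.036 2069 x -0.6 y 56.8 [ 28.  128.6] 82.7 x[-63.4 61.7] y[43.6 70.4] ztop 44.1 ridge y 57.8 slope -0.001 zslope 0.001
0.036 699 x -50.4 y 19.7 [27.8 33. ] 81.5 x[-65.7 -34.5] y[6.6 33.2] ztop 43.8 ridge y 19.4 slope -0.017 zslope 0.003
0.036 670 x 48.1 y 19.0 [29.1 31.2] 83.5 x[33.3 63.2] y[6.2 33.3] ztop 43.8 ridge y 19.5 slope -0.010 zslope -0.001
0.036 682 x -48.5 y -17.1 [27.6 33.1] 81.3 x[-64.4 -32.8] y[-30.7 -3.6] ztop 44.0 ridge y -17.1 slope -0.003 zslope 0.004
0.036 660 x 47.5 y -17.0 [27.6 35.4] 82.7 x[32.2 64.5] y[-30.6 -3.4] ztop 43.8 ridge y -17.0 slope 0.000 zslope -0.000
0.036 1821 x 1.4 y -56.1 [ 27.9 130.9] 82.3 x[-62.4 65.4] y[-69.9 -43.3] ztop 43.7 ridge y -57.1 slope 0.003 zslope 0.000
0.062 204 x 35.5 y 77.8 [ 6.3 48. ] 85.3 x[13.5 57.9] y[75.7 81.8] ztop 72.4 ridge y 80.0 slope 0.103 zslope 0.009
0.062 1046 x -1.5 y 45.3 [19.2 56.4] 82.2 x[-29.5 26.2] y[36.5 54.7] ztop 73.3 ridge y 40.4 slope 0.017 zslope -0.003
0.062 220 x -1.2 y -0.8 [ 4.2 54. ] 83.2 x[-28.1 25.7] y[-2.6 0.8] ztop 72.9 ridge y -1.2 slope -0.005 zslope -0.005
0.062 518 x -1.8 y -44.3 [12.1 55.3] 82.0 x[-29.0 25.3] y[-50.2 -38.4] ztop 71.8 ridge y -39.6 slope 0.009 zslope -0.000
0.062 368 x -26.5 y -76.1 [ 8.5 65.5] 89.2 x[-58.3 4.6] y[-83.5 -75.2] ztop 71.8 ridge y -79.8 slope 0.078 zslope -0.008
0.09 1983 x -0.6 y 19.9 [30.  56.3] 82.2 x[-28.2 26.5] y[5.1 34.8] ztop 100.6 ridge y 19.7 slope -0.002 zslope 0.001
0.09 1823 x 0.1 y -18.0 [29.7 55.6] 81.5 x[-27.1 27.3] y[-32.3 -3.5] ztop 100.2 ridge y -18.8 slope 0.015 zslope 0.002
```

View pics/w10.png

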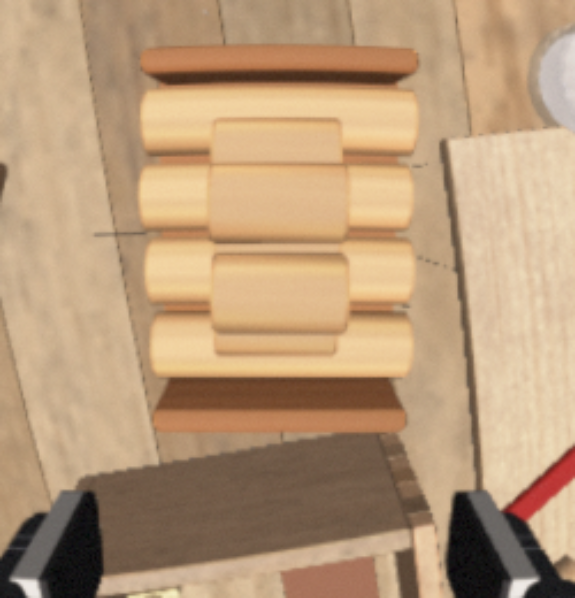

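View: all five blanks are saddled and parallel, and every measured offset is within 3 mm of its place. Doors shut, knob off. Handing in.

```bash
python3 -c "
from workcell import job
print(job.hand_in())"
```

```text
the job is handed in; nothing more can be done
None
```

I handed the job in at about 56 s of the 210 s limit; the simulator returned no verdict. The heater is at its off stop, both doors are shut, and all five blanks are saddled in the cradle within about 3 mm, after I re-seated one that had shifted about 10 mm along its axis.

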